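# Set the guide roller with the go/no-go gauge, then clear the bench into the drawer

## Task

Get the sample feed ready for the next run: turn the eccentric bolt of the guide roller until the gauge, laid flat on the guide's plate against the fence, slides easily with its narrow tongue all the way through between roller and fence while its wide heel is stopped, and show it by sliding the gauge in until its shoulder comes up to the roller. Then take the gauge out and lay it and every sample holder from the bench in the open drawer, and push the drawer fully shut. Leave the roller as you set it, and leave the mouse, cup and jar alone.

Things in the scene. Friction and masses are not known exactly. Their poses are not given: they have to be found in the camera images.
- guide: Feed guide: painted base plate fixed to the bench, 15 mm thick, carrying fence and roller. Origin at bench level; the plate spans x -65 to +55 and y -130 to +90 mm of its frame; the bolt's axis stands at x = -25 mm, y = 0. Things slide on the plate between fence and roller along its y: the gauge goes in at the -y end and slides towards +y.
- fence: Steel fence bar fixed on the guide's plate, parallel to the guide's y: 16 mm thick (its x), y -130 to +90 mm, 18 mm high (top 33 mm above the bench). Origin at the plate's top, mid-thickness; its working face looks to its -x (to the roller), at x = -8 mm. It sits a few mm nearer to or farther from the roller from day to day.
- bolt (a joint): Angle (rad) of the eccentric bolt about its vertical axis, -1.45 to 1.45, positive anticlockwise from above. It carries the white roller (17 to 40 mm above the bench), 10 mm off its axis (towards the guide's +y at angle 0), and a black grip bar on top. Gap = constant of the day + 10 mm x sin(angle): anticlockwise opens it. Starts too tight; stays where left (about 0.2 N m).
- roller_centre (a point): Centre of the guide roller (radius 20 mm, it turns with the bolt), 28.5 mm above the bench. The gap is the clear distance from the roller's rim to the fence's working face: distance of this point from that face less 20 mm.
- bolt_bar (a point): Middle of the bolt's black grip bar, on the bolt's axis, 61 mm above the bench. The bar is 60 mm long along this frame's y, 16 mm wide along its x, from 46 to 76 mm above the bench; the roller (top at 40 mm) lies below it. At joint angle 0 the frame is parallel to the guide's.
- gauge: Steel go/no-go gauge. Origin: underside, at the shoulder, mid heel. Go tongue 30 mm wide (y -18 to +12), x 0 to +55 mm; no-go heel 36 mm wide (y -18 to +18), x -80 to 0; both 20 mm thick. The step is on +y; the straight -y side runs along the fence. Black grip rib: x -70 to -20 mm, 12 mm wide at y = 0, 20 to 50 mm above the underside. 0.18 kg. In the guide its +x points along the guide's +y.
- gauge_tip (a point): Middle of the end of the gauge's tongue (55 mm ahead of the shoulder), 10 mm above its underside.
- unit_drawer0 (a joint): Opening of the drawer (m): 0 shut; starts open by 0.17 to 0.188. The only drawer of a low grey unit (270 deep, 320 wide, 100 mm high) fixed on the bench. It opens to the -x of the drawer_floor frame; push it to +x to shut. Light: a few newtons.
- drawer_floor (a point): Point on the drawer's inner floor, 22 mm above the bench, moving with it, midway across and 52 mm behind the inner front wall; its +x points into the unit. Inner space x -52 to +172, y -139 to +139 mm; walls 56 mm, front panel 65 mm above the floor. With the drawer open by q (m) the part from x = -0.052 to q - 0.059 m is uncovered, the rest is under the unit's top, which leaves 66 mm of height.
- unit_drawer0_handle (a point): Middle of the drawer's handle: a steel bar 11 mm thick, 120 mm long across the drawer, 35 mm in front of the drawer's face, about 62 mm above the bench.
- mouse: Bystander: black computer mouse on the bench, 105 x 60 x 30 mm. Leave it alone. Origin on its underside.
- pen_cup: Bystander: black plastic cup, radius 38, 95 mm high, at the far side of the bench. Leave it alone. Origin on its underside.
- jar: Bystander: clear jar with steel cap, radius 34, 85 mm high, at the far side of the bench. Leave it alone. Origin on its underside.
- holder0: Sample holder (two to four of them are on the bench, the others absent): grey plastic block 70 (x) x 44 (y) x 18 mm with blue cloth-coloured strips and, along the middle of its top, an upright grip rib 50 mm long (x), 12 mm wide, from 18 to 46 mm above the underside. 0.12 kg. Origin at the centre of its underside.
- holder1: Sample holder (two to four of them are on the bench, the others absent): grey plastic block 70 (x) x 44 (y) x 18 mm with blue cloth-coloured strips and, along the middle of its top, an upright grip rib 50 mm long (x), 12 mm wide, from 18 to 46 mm above the underside. 0.12 kg. Origin at the centre of its underside.
- holder2: Sample holder (two to four of them are on the bench, the others absent): grey plastic block 70 (x) x 44 (y) x 18 mm with blue cloth-coloured strips and, along the middle of its top, an upright grip rib 50 mm long (x), 12 mm wide, from 18 to 46 mm above the underside. 0.12 kg. Origin at the centre of its underside.
- holder3: Sample holder (two to four of them are on the bench, the others absent): grey plastic block 70 (x) x 44 (y) x 18 mm with blue cloth-coloured strips and, along the middle of its top, an upright grip rib 50 mm long (x), 12 mm wide, from 18 to 46 mm above the underside. 0.12 kg. Origin at the centre of its underside.

How it is judged:
On the way:
1. With the roller set to the right gap, the gauge lies flat in the guide, its tongue through between roller and fence and its shoulder up to the roller (x of roller_centre in the frame of fence between -0.0645 and -0.0575 m and y of gauge in the frame of guide between -0.02 and 0.012 m and y of gauge_tip in the frame of guide above 0.03 m and x of gauge in the frame of fence between -0.038 and -0.022 m and z of gauge in the frame of guide between 0.011 and 0.021 m and angle between the x axis of gauge and the y axis of guide, either way round below 0.12 rad), for 0.2 s.
At the end, for the whole second after the job is handed in: The gap between roller and fence is between 30 and 36 mm, give or take 0.5 mm; the gauge and every sample holder present lie at rest inside the drawer; the drawer is shut to within 8 mm (x of roller_centre in the frame of fence between -0.0645 and -0.0575 m and value of joint unit_drawer0 below 0.008 m and x of gauge in the frame of drawer_floor between -0.055 and 0.175 m and y of gauge in the frame of drawer_floor between -0.142 and 0.142 m and z of gauge in the frame of drawer_floor between -0.01 and 0.055 m and linear speed of each of gauge, holder0, holder1, holder2, holder3 below 0.02 m/s and x of holder0 in the frame of drawer_floor between -0.055 and 0.175 m and y of holder0 in the frame of drawer_floor between -0.142 and 0.142 m and z of holder0 in the frame of drawer_floor between -0.01 and 0.055 m and x of holder1 in the frame of drawer_floor between -0.055 and 0.175 m and y of holder1 in the frame of drawer_floor between -0.142 and 0.142 m and z of holder1 in the frame of drawer_floor between -0.01 and 0.055 m and x of holder2 in the frame of drawer_floor between -0.055 and 0.175 m and y of holder2 in the frame of drawer_floor between -0.142 and 0.142 m and z of holder2 in the frame of drawer_floor between -0.01 and 0.055 m and x of holder3 in the frame of drawer_floor between -0.055 and 0.175 m and y of holder3 in the frame of drawer_floor between -0.142 and 0.142 m and z of holder3 in the frame of drawer_floor between -0.01 and 0.055 m); the robot touches nothing.
It fails at once if the mouse is pushed more than 40 mm or knocked over (distance of mouse from where it was at the start of the episode above 0.04 m or angle between mouse's own z axis and vertical above 0.6 rad).
It fails at once if the cup is pushed more than 40 mm or knocked over (distance of pen_cup from where it was at the start of the episode above 0.04 m or angle between pen_cup's own z axis and vertical above 0.6 rad).
It fails at once if the jar is pushed more than 40 mm or knocked over (distance of jar from where it was at the start of the episode above 0.04 m or angle between jar's own z axis and vertical above 0.6 rad).
Of holder0, holder1, holder2, holder3 only 2 to 4 are there at a start; the rules pass over those that are not, and their reading is None.
At some moment in a run one of holder0, holder1, holder2, holder3 may be knocked a few centimetres aside while the robot is not near it.
Once in a run the grip may slacken for a moment while it holds something.
It also fails if it takes over 210 s, if anything falls off the work surface, if the arm or the gripper's body presses on something with over 40 N, if the wrist force passes 120 N, or if a joint passes its speed limit or range.

## Robot

A 6-joint arm with a two-finger parallel gripper is mounted at the origin on the work surface. World frame = base frame: x ahead of the robot, y to its left, z up, the work surface at z = 0. Lengths are in m, angles in rad, forces in N, time in s.
With the tool pointing down it reaches from about 0.4 to 0.825 m from the base axis. Payload 7 kg.
Tool frame: the origin (TCP) lies between the finger pads; the fingertips stand arm.nose_length ahead of it and the grasp point (between the pads) is the TCP (arm.nose_length is the distance from the TCP to the fingertips, in m); x points along the fingers, z is the direction in which the jaws open and shut, and the axes are right-handed (so a half turn about x gives the same grasp; the last joint's range is limited). The gripper opens to 88 mm and grips with 3 to 60 N. Pads are 19 mm wide; open, the fingers measure 130 mm over their backs; the gripper's body (78 mm by 193 mm) begins 47 mm behind the grasp point.
Start: joints at [1.596, 0.359, 0.012, 0, -1.224, -0.288], TCP at [0.175, 0.652, 0.246] pointing down, gripper open.
Joint ranges: [-3.07, 3.07], [-1.43, 2.12], [-1.02, 1.25], [-3.03, 1.67], [-3.05, -0], [-3.03, 3.03]. Speed limits (rad/s): [2.39, 2.39, 3.01, 3.14, 3.14, 3.14].

## Interface

Orientations are given as [roll, pitch, yaw] about the fixed x, y, z axes, in that order (R = Rz(yaw) Ry(pitch) Rx(roll)).
In Python, from station import arm, viewer, spotter gives the robot as it stands.
- The arm moves only by the shell command python3 -m handwheel 'ROWS' [FORCE]. ROWS is a JSON object of lists of equal length, an entry for each row: "gripper": the gripper command: -1 is shut, 1 is fully open, values between are in proportion; "travel": the shift along the world's x, y, z each as a share of 500 mm, from -1 to 1, a list of three; "spin": the turn about the world's z as a share of 45 degrees, from -1 to 1. A call has 1 to 20 rows; each row is the pose to reach, as a shift and turn from the pose commanded when the call began; what a row does not reach only later rows make up. A row lasts 1/10 s, in which the tool goes at most 50 mm and 8.59 degrees, less where a joint would pass 70% of its speed; a pose out of reach is approached as far as the arm can. A call with a number of a shift or a turn outside -1 to 1 is refused whole. A call with a gripper value outside its range is refused whole. The fingers move at their own pace and stop on an object; FORCE is the grip in N (left out, the last holds). Time passes only in rows, so rows that repeat a pose let the fingers close. It gives the time, the measured TCP pose, the force and the opening at its end, in the units of the state.
- arm.get_state(): the state, without advancing time (a new reading comes with each control period).
- viewer.grab_frame(name): name is "side" or "top" or "wrist"; returns a dict with "pixels" (480x640x3 uint8, blue, green, red), "fx", "fy", "cx", "cy" (pixels), "eye" and "attitude" of the camera in the world. Camera axes: x right, y down, z forward; pixel columns grow to the right and rows downward; lengths in m; the calibration is good to about 2 mm. A picture is of the moment at which its call begins. There is no depth.
- arm.job_done(): hands the job in, once; it reports no verdict.
Trained networks look in the newest picture that a camera, given by its name, has taken for a name from the list of things; names that differ only in an ending like _2 or _b are one class to them, and where a whole thing is asked for, a point or a joint stands for the part that bears it (a point fixed in the world has none). Each returns a list of dicts, best first, with "conf" (0 to 1); they miss things now and then, are a little off and sometimes report something else, mostly with a low value. They report only what shows in the picture. A call takes as long as a camera call.
- spotter.spot_in(camera, label): "rect" ([left, top, right, bottom] in pixels, round what is visible of it).
- spotter.tip_of(camera, label): "at" ([column, row] in pixels: a listed point, or the origin of a listed thing).
The state is a dict: "t": time; "q": joint angles; "qd": joint speeds; "joint_efforts": joint torques, N m; "eef_pos": TCP position; "ee_rot": TCP orientation; "force": force on the tool from outside, world axes, zero at the start; "moment": the same for the moment, N m; "width": finger opening in m.
Only numpy, scipy, OpenCV 4.12 (cv2) and the standard library are available. Lean on these libraries where they do the work, as an engineer would, in place of code of your own. Each camera call takes 0.05 s, during which the arm holds its last target.

## Working session

There is one attempt and no reset: what is moved stays moved. The work goes in short steps, Python scripts to look and compute and a shell command to move; the robot and the scene stay as the last step left them, time stands still between calls to the robot, and variables do not carry over. Pictures are saved under pics/ and viewed, and the job is handed in when it is done.

```bash
ls; mkdir -p pics
python3 - <<'E'
from station import arm, viewer, spotter
import cv2
print(arm.get_state(), arm.nose_length)
for n in ["side","top","wrist"]:
    f=viewer.grab_frame(n); cv2.imwrite(f"pics/a_{n}.png",f["pixels"])
    print(n,{k:f[k] for k in f if k!="pixels"})
E
```

```text
pics
{'t': 0.0, 'q': array([ 1.59610460e+00,  3.59375927e-01,  1.10698212e-02, -3.56840321e-04,
       -1.22408927e+00, -2.88078684e-01]), 'qd': array([ 0.00168721,  0.00017295,  0.0002651 , -0.00036118,  0.00021103,
       -0.00035686]), 'joint_efforts': array([-1.32245674e-03, -5.82712162e+01,  2.93047374e+01,  6.99739158e+00,
        7.02534409e-03, -1.61906514e-04]), 'eef_pos': array([0.17525196, 0.65138457, 0.24463331]), 'ee_rot': array([ 0.08132104,  1.56916246, -1.75236723]), 'force': array([ 0.99086572, -0.72392537, -0.40855816]), 'moment': array([ 0.02933155, -0.02065368, -0.04369737]), 'width': 0.08717080269246152} 0.019
side {'fx': 561.2989805336499, 'fy': 561.2989805336499, 'cx': 311.6819308402947, 'cy': 243.8104945796607, 'eye': array([0.37503552, 0.94019531, 1.24832864]), 'attitude': array([-2.46188863, -0.00940914, -2.93368016])}
top {'fx': 504.5368344377171, 'fy': 504.5368344377171, 'cx': 316.532241385289, 'cy': 243.5457481818038, 'eye': array([0.29793705, 0.0311868 , 1.20505214]), 'attitude': array([-2.90347724e+00,  1.98577110e-03, -1.67602549e+00])}
wrist {'fx': 374.0616042785851, 'fy': 374.0616042785851, 'cx': 325.5276582753192, 'cy': 241.9921133189045, 'eye': array([0.24774975, 0.63134282, 0.38340625]), 'attitude': array([ 2.86331664e+00, -6.14594939e-04, -1.83387979e+00])}
```

View pics/a_side.png

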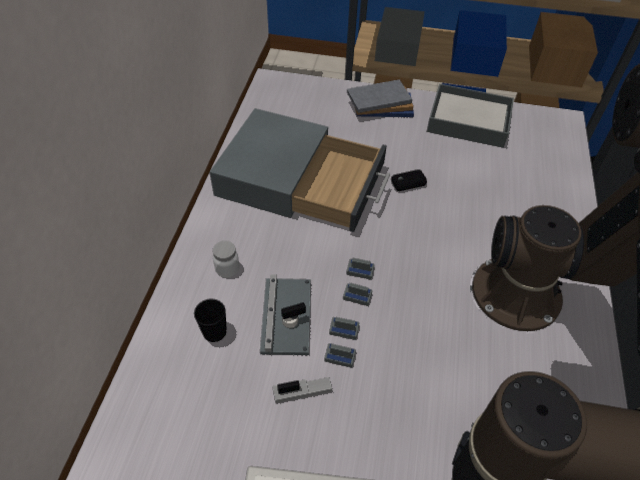

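View pics/a_top.png

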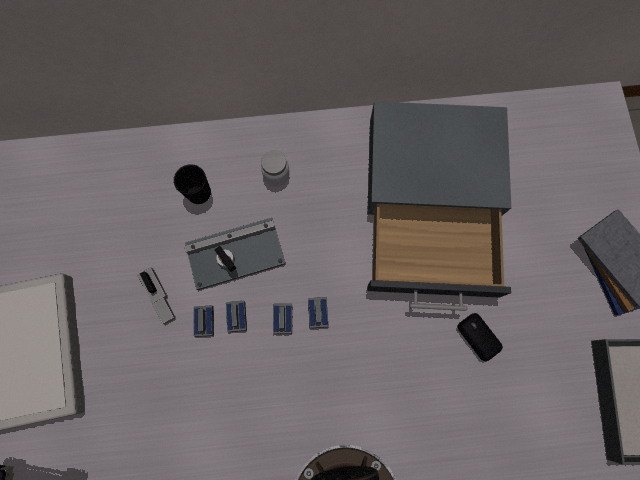

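View pics/a_wrist.png

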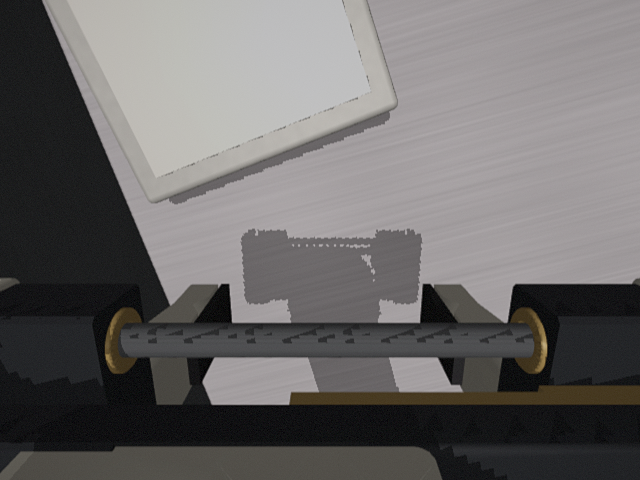

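```bash
cat > h.py <<'E'
from station import arm, viewer, spotter
import numpy as np, cv2
from scipy.spatial.transform import Rotation as R
def cam(n,save=None):
    f=viewer.grab_frame(n)
    if save: cv2.imwrite(f"pics/{save}.png",f["pixels"])
    f["R"]=R.from_euler("xyz",f["attitude"]).as_matrix()
    return f
def at(f,uv,z):
    d=f["R"]@np.array([(uv[0]-f["cx"])/f["fx"],(uv[1]-f["cy"])/f["fy"],1.])
    return f["eye"]+d*(z-f["eye"][2])/d[2]
def proj(f,P):
    p=(np.atleast_2d(P)-f["eye"])@f["R"]
    return np.c_[p[:,0]/p[:,2]*f["fx"]+f["cx"],p[:,1]/p[:,2]*f["fy"]+f["cy"]]
def tri(f1,u1,f2,u2):
    A=[];b=[]
    for f,u in((f1,u1),(f2,u2)):
        d=f["R"]@np.array([(u[0]-f["cx"])/f["fx"],(u[1]-f["cy"])/f["fy"],1.]);d/=np.linalg.norm(d)
        M=np.eye(3)-np.outer(d,d);A.append(M);b.append(M@f["eye"])
    return np.linalg.lstsq(np.vstack(A),np.hstack(b),rcond=None)[0]
np.set_printoptions(precision=4,suppress=True)
E
python3 - <<'E'
from h import *
Z=dict(guide=0,fence=.015,roller_centre=.0285,bolt_bar=.061,gauge=0,gauge_tip=.01,drawer_floor=.022,unit_drawer0_handle=.062,mouse=0,pen_cup=0,jar=0,holder0=0)
for n in ["top","side"]:
    f=cam(n)
    for k in Z:
        r=spotter.tip_of(n,k)
        print(n,k,[(round(d["conf"],2),np.round(d["at"],1),at(f,d["at"],Z[k])[:2]) for d in r[:5]])
E
```

```text
top guide [(0.97, array([226.8, 252.7]), array([0.5893, 0.2237]))]
top fence [(0.9, array([223.6, 239.1]), array([0.6204, 0.2269]))]
top roller_centre [(0.68, array([222.5, 239.1]), array([0.617 , 0.2273])), (0.65, array([223.5, 257. ]), array([0.5728, 0.2276]))]
top bolt_bar [(0.73, array([168.6, 321.8]), array([0.4293, 0.3543])), (0.66, array([225.6, 261.5]), array([0.554, 0.218]))]
top gauge [(0.67, array([158.4, 301.1]), array([0.488, 0.394]))]
top gauge_tip [(0.83, array([169.6, 322.3]), array([0.4337, 0.3664]))]
top drawer_floor [(0.62, array([435.7, 262.5]), array([ 0.5073, -0.275 ])), (0.17, array([225.8, 261.6]), array([0.5624, 0.2239]))]
top unit_drawer0_handle [(0.91, array([435.6, 305.8]), array([ 0.4015, -0.2484])), (0.55, array([196.4, 192.3]), array([0.7298, 0.2767])), (0.51, array([235.5, 314.5]), array([0.4296, 0.2033]))]
top mouse [(0.71, array([474.6, 339.1]), array([ 0.3203, -0.342 ]))]
top pen_cup [(0.77, array([196.3, 190.7]), array([0.7575, 0.2901])), (0.64, array([159.1, 298.6]), array([0.4939, 0.3922]))]
top jar [(0.98, array([274.6, 174.2]), array([0.7808, 0
[... 518 characters left out ...]
bolt_bar []
side gauge [(0.88, array([306.6, 386.4]), array([0.4938, 0.3787]))]
side gauge_tip [(0.69, array([331. , 385.1]), array([0.4373, 0.3679]))]
side drawer_floor [(0.72, array([347.4, 184.5]), array([ 0.5095, -0.2848])), (0.63, array([214.7, 331.8]), array([0.746 , 0.2951]))]
side unit_drawer0_handle [(0.61, array([380.6, 189.2]), array([ 0.4059, -0.2468]))]
side mouse [(0.83, array([409.5, 185.4]), array([ 0.3213, -0.3448]))]
side pen_cup []
side jar [(0.8, array([228.4, 268.7]), array([0.7778, 0.086 ]))]
side holder0 [(0.9, array([340.1, 356.1]), array([0.43  , 0.2836])), (0.62, array([359.5, 295.5]), array([0.4108, 0.0966])), (0.59, array([344. , 329.7]), array([0.4334, 0.2081]))]
```

Run:
```python
from h import *
f=cam("top");g=cam("side")
c=f["pixels"][200:345,130:340];cv2.imwrite("pics/b_top.png",cv2.resize(c,None,fx=3.8,fy=3.8,interpolation=cv2.INTER_CUBIC))
c=g["pixels"][250:410,240:390];cv2.imwrite("pics/b_side.png",cv2.resize(c,None,fx=3.7,fy=3.7,interpolation=cv2.INTER_CUBIC))
```

```text
(no output)
```

View pics/b_top.png

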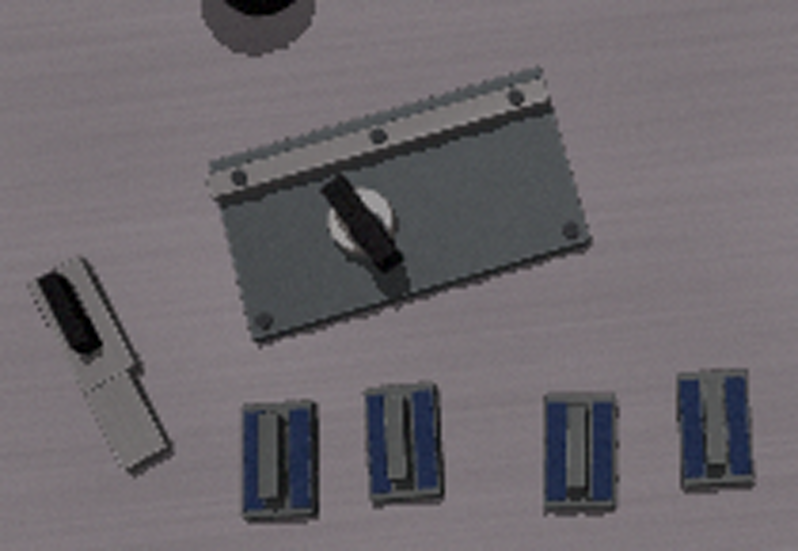

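View pics/b_side.png

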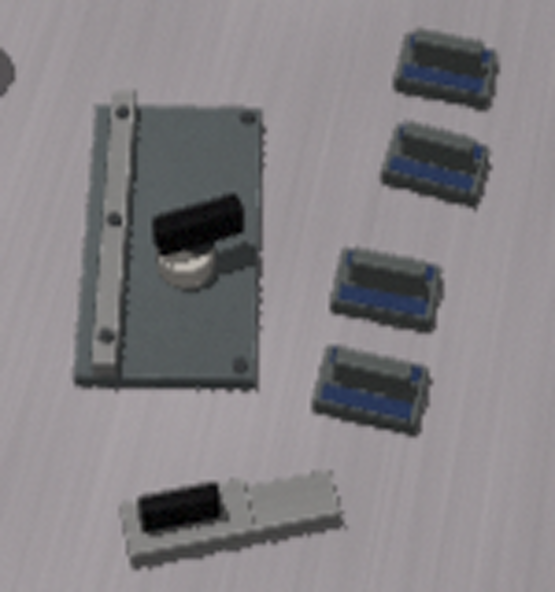

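Run:
```python
from h import *
f=cam("top")
s=arm.get_state(); M=R.from_euler("xyz",s["ee_rot"]).as_matrix();print("tool x",M[:,0],"jaw z",M[:,2],np.degrees(np.arctan2(M[1,2],M[0,2])))
P=lambda u,z:at(f,(u[0]/3.8+130-.4,u[1]/3.8+200-.4),z)[:2]
def show(n,a,b,z):
    a,b=P(a,z),P(b,z);d=b-a;print(n,a,b,"mid",(a+b)/2,"ang",np.degrees(np.arctan2(d[1],d[0])),"len",np.linalg.norm(d))
show("bar",(392,265),(335,180),.076)
show("plate front",(590,243),(258,338),.015)
show("fence back",(541,70),(210,163),.033)
show("fence front top",(550,103),(218,198),.033)
show("gauge straight? (right) side",(72,258) if 0 else (88,257),(140,370),.02)
show("gauge left side",(30,283),(132,472),.02)
show("rib",(50,275),(88,350),.05)
for n,a,b in [("h1",(279,405),(279,518)),("h2",(402,385),(406,502)),("h3",(580,395),(580,512)),("h4",(713,372),(717,488))]: show(n,a,b,.018)
for n,a,b in [("h1",(271,415),(270,498)),("h2",(396,390),(398,480)),("h3",(577,403),(577,490)),("h4",(713,375),(716,465))]: show(n+"rib",a,b,.046)
```

```text
tool x [-0.  0. -1.] jaw z [-0.2598 -0.9657 -0.    ] -105.0566276421256
bar [0.5308 0.2005] [0.5866 0.2314] mid [0.5587 0.216 ] ang 28.92317806918684 len 0.06381433456619166
plate front [0.5443 0.0841] [0.5058 0.2961] mid [0.525  0.1901] ang 100.27364131676505 len 0.2154575265312054
fence back [0.6557 0.1042] [0.6169 0.3167] mid [0.6363 0.2104] ang 100.3473466621919 len 0.21596899727843796
fence front top [0.6334 0.1004] [0.5938 0.3127] mid [0.6136 0.2065] ang 100.56495583596624 len 0.215955993094254
gauge straight? (right) side [0.5676 0.3989] [0.4927 0.3688] mid [0.5301 0.3839] ang -158.14615837905163 len 0.08072351132968027
gauge left side [0.5548 0.4356] [0.4304 0.3759] mid [0.4926 0.4058] ang -154.38931724393456 len 0.13798669532578914
rib [0.552 0.413] [0.5032 0.3912] mid [0.5276 0.4021] ang -155.8887057378799 len 0.05339025432480282
h1 [0.4622 0.2846] [0.3933 0.2882] mid [0.4277 0.2864] ang 177.00978066813144 len 0.06898676613190881
h2 [0.4665 0.2081] [0.3947 0.2104] mid [0.4306 0.2092] ang 178.0945083869611 len 0.07182012798558628
h3 [0.4487 0.0988] [0.3776 0.1052] mid [0.4131 0.102 ] ang 174.88962917433147 len 0.07145471626821086
h4 [0.4543 0.0154] [0.3832 0.0205] mid [0.4187 0.0179] ang 175.9211082980745 len 0.07127500865965354
h1rib [0.4528 0.2837] [0.4034 0.2869] mid [0.4281 0.2853] ang 176.37546525676686 len 0.049510113950858026
h2rib [0.4599 0.2077] [0.4059 0.2101] mid [0.4329 0.2089] ang 177.45561955222908 len 0.05401458516195553
h3rib [0.4405 0.0994] [0.3888 0.1041] mid [0.4147 0.1017] ang 174.91077598980374 len 0.05196785020303935
h4rib [0.4488 0.016 ] [0.3948 0.0199] mid [0.4218 0.0179] ang 175.85622733085103 len 0.05412462710231136
```

```bash
python3 -m handwheel '{"gripper":[1,1,1,1,1,1,1,1,1,1,1,1,1,1],"travel":[[0.63,-0.948,0.07],[0.63,-0.948,0.07],[0.63,-0.948,0.07],[0.63,-0.948,0.07],[0.63,-0.948,0.07],[0.63,-0.948,0.07],[0.63,-0.948,0.07],[0.63,-0.948,0.07],[0.63,-0.948,0.07],[0.63,-0.948,0.07],[0.63,-0.948,0.07],[0.63,-0.948,0.07],[0.63,-0.948,0.07],[0.63,-0.948,0.07]],"spin":[0.976,0.976,0.976,0.976,0.976,0.976,0.976,0.976,0.976,0.976,0.976,0.976,0.976,0.976]}'
python3 - <<'E'
from h import *
f=cam("wrist","c_w");s=arm.get_state();print(s["q"],s["eef_pos"],s["force"],f["eye"],f["attitude"])
for k,z in dict(bolt_bar=.061,roller_centre=.0285,fence=.015,guide=0).items():
    print(k,[(round(d["conf"],2),d["at"],at(f,d["at"],z)[:2]) for d in spotter.tip_of("wrist",k)[:3]])
E
```

```text
t: 3.0
eef_pos: [0.4905, 0.1774, 0.2805]
ee_rot: [2.75, 1.571, 1.681]
force: [-0.0, 1.0, -1.1]
width: 0.0877
[ 0.7248  0.0821 -0.2673 -0.0002 -1.2212  1.3494] [0.4902 0.178  0.2806] [-0.4003  1.1206  0.4192] [0.5563 0.2123 0.4192] [ 2.8635 -0.     -1.0688]
bolt_bar []
roller_centre [(0.56, [324.1, 118.4], array([0.5697, 0.2212])), (0.42, [280.0, 231.7], array([0.445 , 0.2072]))]
fence [(0.67, [342.0, 70.9], array([0.6181, 0.2275]))]
guide [(0.69, [331.9, 106.2], array([0.5853, 0.2205])), (0.59, [152.9, 107.5], array([0.4932, 0.3858]))]
```

View pics/c_w.png

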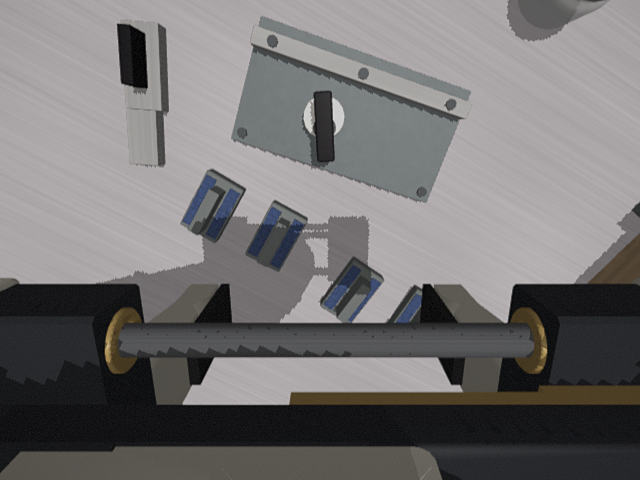

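Run:
```python
import cv2
c=cv2.imread("pics/c_w.png")[5:210,225:480];cv2.imwrite("pics/c_w2.png",cv2.resize(c,None,fx=2.9,fy=2.9,interpolation=cv2.INTER_CUBIC))
```

```text
(no output)
```

View pics/c_w2.png

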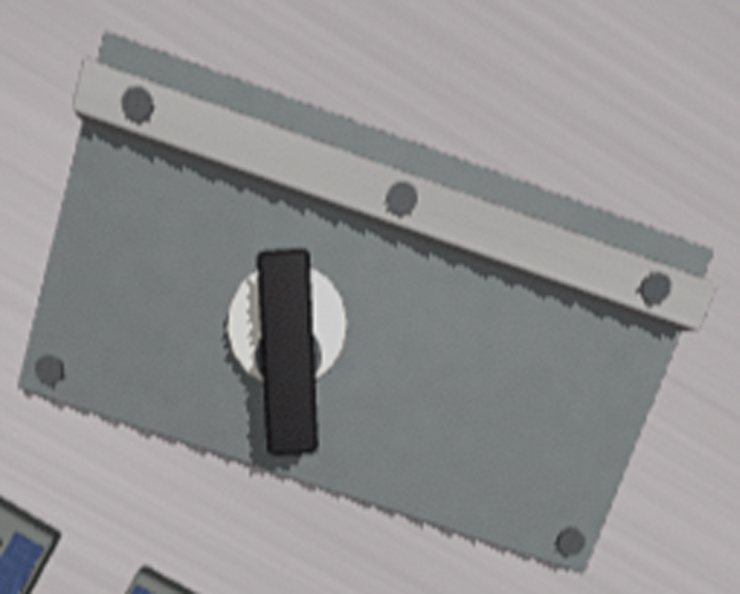

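```bash
cat > m.py <<'E'
from h import *
f=cam("wrist")
P=lambda u,z:at(f,((u[0]+.5)/2.9+225-.5,(u[1]+.5)/2.9+5-.5),z)[:2]
pts=[((22,388),-65,90),((586,572),-65,-130),((105,33),55,90),((712,250),55,-130)]
W=np.array([P(p[0],.015) for p in pts]);G=np.array([p[1:] for p in pts])/1e3
cg=G.mean(0);cw=W.mean(0);H=(G-cg).T@(W-cw);U,S,V=np.linalg.svd(H);Rg=V.T@U.T;t=cw-Rg@cg
print("guide yaw",np.degrees(np.arctan2(Rg[1,0],Rg[0,0])),"origin",t,"res mm",1e3*((G@Rg.T+t)-W))
g=lambda p:1e3*Rg.T@(p-t)
for n,u,z in [("fb",(84,57),.033),("fb",(717,288),.033),("ff",(73,112),.033),("ff",(690,330),.033),("ffL bottom?",(73,112),.015),("ff",(690,330),.015),("rollerL",(228,325),.04),("R",(347,322),.04),("bar",(283,252),.076),("bar",(292,451),.076),("screw",(138,104),.033),("screw",(402,199),.033),("screw",(655,288),.033)]: print(n,P(u,z),g(P(u,z)))
b=Rg@np.array([-.025,0])+t;print("bolt world",b)
a,c=P((292,451),.076),P((283,252),.076);d=c-a;print("bar mid",(a+c)/2,np.degrees(np.arctan2(d[1],d[0])),np.linalg.norm(d))
E
python3 m.py
```

```text
guide yaw 11.22272153616817 origin [0.5858 0.2227] res mm [[-1.2457  1.1771]
 [-0.4914 -0.729 ]
 [ 0.4635  0.5857]
 [ 1.2736 -1.0338]]
fb [0.6095 0.3192] [42.0454 90.0012]
fb [0.65   0.1034] [  39.7396 -129.5438]
ff [0.5936 0.3153] [25.6927 89.3631]
ff [0.6346 0.1036] [  24.6574 -126.278 ]
ffL bottom? [0.5954 0.3201] [28.3509 93.6623]
ff [0.6383 0.0985] [  27.2674 -132.0277]
rollerL [0.5603 0.2407] [-21.568   22.6442]
R [0.5802 0.2066] [ -8.6533 -14.6747]
bar [0.5857 0.2335] [ 2.0304 10.6621]
bar [0.5367 0.2034] [-51.9355  -9.3613]
screw [0.6058 0.2981] [34.2899 70.0745]
screw [0.6226 0.2097] [ 33.5563 -19.9284]
screw [0.64   0.1215] [  33.4175 -109.7565]
bolt world [0.5613 0.2178]
bar mid [0.5612 0.2185] 31.5794472127467 0.05756094345606052
```

```bash
python3 -m handwheel '{"gripper":[1,1,1,1,1,1],"travel":[[0.142,0.081,0],[0.142,0.081,0],[0.142,0.081,0],[0.142,0.081,0],[0.142,0.081,0],[0.142,0.081,0]],"spin":[-1,-1,-1,-1,-1,-1]}'; python3 -m handwheel '{"gripper":[1,1,1,1,1,1],"travel":[[0,0,0],[0,0,0],[0,0,0],[0,0,0],[0,0,0],[0,0,0]],"spin":[-1,-1,-1,-1,-1,-1]}'; python3 -m handwheel '{"gripper":[1,1,1,1,1,1],"travel":[[0,0,0],[0,0,0],[0,0,0],[0,0,0],[0,0,0],[0,0,0]],"spin":[-1,-1,-1,-1,-1,-1]}';  python3 -m handwheel '{"gripper":[1,1,1,1,1,1,1],"travel":[[0,0,0],[0,0,0],[0,0,-0.1],[0,0,-0.2],[0,0,-0.2],[0,0,-0.2],[0,0,-0.2]],"spin":[-0.94,-0.94,-0.94,-0.94,-0.94,-0.94,-0.94]}'
python3 - <<'E'
from h import *
f=cam("wrist","d_w");s=arm.get_state();M=R.from_euler("xyz",s["ee_rot"]).as_matrix();print(s["q"],s["eef_pos"],np.degrees(np.arctan2(M[1,2],M[0,2])))
E
```

```text
t: 3.9
eef_pos: [0.5611, 0.219, 0.2803]
ee_rot: [-0.543, 1.57, -2.4]
force: [-0.4, 1.0, -0.2]
width: 0.0877
t: 4.5
eef_pos: [0.561, 0.219, 0.2805]
ee_rot: [-0.031, 1.571, -2.674]
force: [-0.1, -0.3, -0.6]
width: 0.0874
t: 5.1
eef_pos: [0.561, 0.219, 0.2805]
ee_rot: [0.647, 1.571, -2.78]
force: [0.2, -0.1, 0.2]
width: 0.0872
t: 5.8
eef_pos: [0.5619, 0.2191, 0.1814]
ee_rot: [-1.765, 1.569, 0.362]
force: [-0.3, -0.1, 0.9]
width: 0.0874
[ 0.6956  0.2887 -0.2423  0.0005 -1.0377 -1.7111] [0.562  0.2192 0.1818] 121.83034479397998
```

View pics/d_w.png

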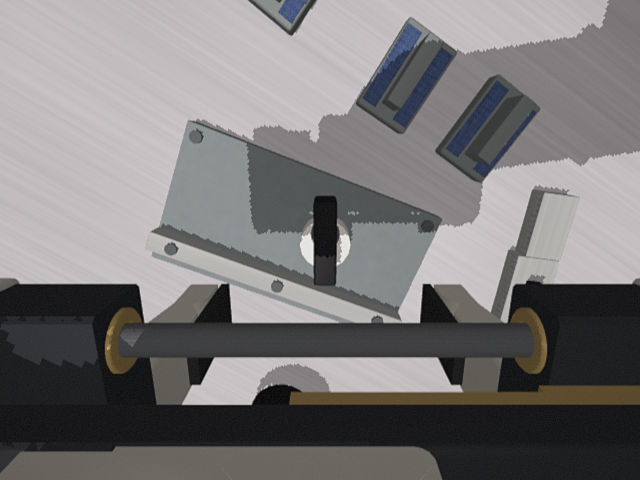

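```bash
python3 -m handwheel '{"gripper":[1,1,1,1,1,-1,-1,-1,-1,-1,-1,-1,-1],"travel":[[-0.001,-0.001,-0.1],[-0.001,-0.001,-0.18],[-0.001,-0.001,-0.225],[-0.001,-0.001,-0.225],[-0.001,-0.001,-0.225],[-0.001,-0.001,-0.225],[-0.001,-0.001,-0.225],[-0.001,-0.001,-0.225],[-0.001,-0.001,-0.225],[-0.001,-0.001,-0.225],[-0.001,-0.001,-0.225],[-0.001,-0.001,-0.225],[-0.001,-0.001,-0.225]],"spin":[0,0,0,0,0,0,0,0,0,0,0,0,0]}' 30
```

```text
t: 7.15
eef_pos: [0.5608, 0.2178, 0.068]
ee_rot: [1.715, 1.571, -2.446]
force: [0.8, -0.2, 0.5]
width: 0.0293
```

```bash
python3 -m handwheel '{"gripper":[-1,-1,-1,-1,-1],"travel":[[0,0,0],[0,0,0],[0,0,0],[0,0,0],[0,0,0]],"spin":[0,0,0,0,0]}'
```

```text
t: 7.65
eef_pos: [0.5609, 0.2178, 0.068]
ee_rot: [2.019, 1.571, -2.143]
force: [0.8, -0.5, -1.1]
width: 0.0156
```

```bash
python3 -m handwheel '{"gripper":[-1,-1,-1,-1,-1,-1,-1,-1,-1,-1,-1],"travel":[[0,0,0],[0,0,0],[0,0,0],[0,0,0],[0,0,0],[0,0,0],[0,0,0],[0,0,0],[0,0,0],[0,0,0],[0,0,0]],"spin":[0.1,0.2,0.3,0.4,0.5,0.6,0.7,0.8,0.9,1,1]}'
python3 -m handwheel '{"gripper":[-1,-1,-1,-1,-1,-1,-1,-1,-1,-1,-1],"travel":[[0,0,0],[0,0,0],[0,0,0],[0,0,0],[0,0,0],[0,0,0],[0,0,0],[0,0,0],[0,0,0],[0,0,0],[0,0,0]],"spin":[0.1,0.2,0.3,0.4,0.5,0.6,0.7,0.8,0.867,0.867,0.867]}'
python3 - <<'E'
from h import *
s=arm.get_state();M=R.from_euler("xyz",s["ee_rot"]).as_matrix();print(s["q"],s["eef_pos"],s["force"],s["moment"],s["width"],np.degrees(np.arctan2(M[1,2],M[0,2])))
E
```

```text
t: 8.75
eef_pos: [0.5609, 0.2178, 0.068]
ee_rot: [1.424, 1.571, -1.951]
force: [1.2, -0.3, -1.0]
width: 0.0157
t: 9.85
eef_pos: [0.5609, 0.2177, 0.068]
ee_rot: [0.77, 1.571, -1.927]
force: [0.9, -1.4, -1.1]
width: 0.0159
[ 0.6948  0.408  -0.3658  0.0001 -0.7971 -0.251 ] [0.5609 0.2177 0.068 ] [ 0.9141 -1.3945 -1.1085] [-0.204  -0.3244  0.182 ] 0.01585207046130222 -154.56696242075938
```

```bash
python3 -m handwheel '{"gripper":[1,1,1,1,1,1,1,1,1,1,1,1,1],"travel":[[0,0,0],[0,0,0],[0,0,0],[0,0,0],[0,0,0.1],[0,0,0.2],[0,0,0.3],[-0.1,0.1,0.34],[-0.214,0.302,0.34],[-0.214,0.302,0.34],[-0.214,0.302,0.34],[-0.214,0.302,0.34],[-0.214,0.302,0.34]],"spin":[0,0,0,0,0,0,0,0.2,0.4,0.6,0.8,1,1]}'; python3 -m handwheel '{"gripper":[1,1,1,1,1,1],"travel":[[0,0,0],[0,0,0],[0,0,0],[0,0,0],[0,0,0],[0,0,0]],"spin":[0.97,0.97,0.97,0.97,0.97,0.97]}'
python3 - <<'E'
from h import *
f=cam("wrist","e_w");cam("top","e_t");s=arm.get_state();M=R.from_euler("xyz",s["ee_rot"]).as_matrix();print(s["q"],s["eef_pos"],np.degrees(np.arctan2(M[1,2],M[0,2])))
E
```

```text
t: 11.15
eef_pos: [0.4528, 0.3701, 0.2381]
ee_rot: [-2.81, 1.571, 1.571]
force: [0.2, -0.9, -0.8]
width: 0.0877
t: 11.75
eef_pos: [0.4538, 0.3688, 0.2381]
ee_rot: [-2.362, 1.571, 2.776]
force: [-0.6, 0.3, -0.8]
width: 0.0878
[ 1.0165  0.2165 -0.2041 -0.0001 -1.1503  0.9732] [0.4538 0.3688 0.2381] -65.99472993523112
```

View pics/e_w.png

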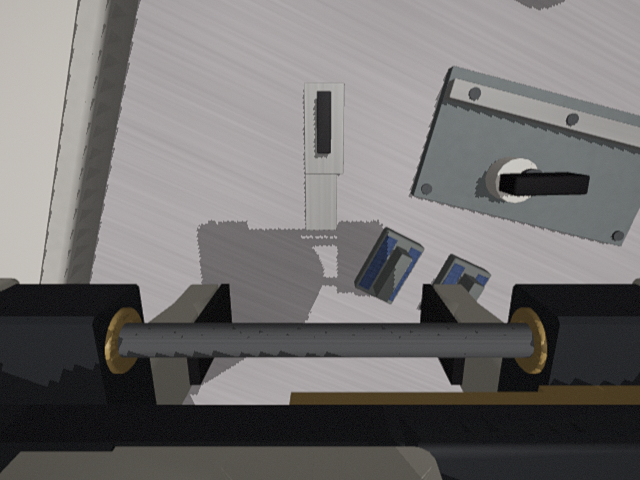

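View pics/e_t.png

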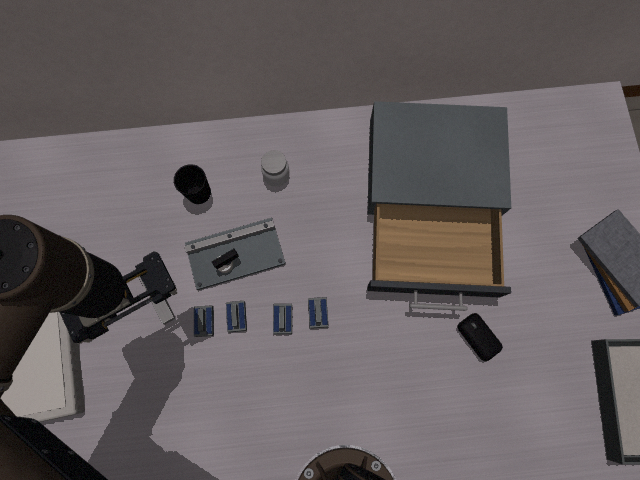

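Run:
```python
import cv2
i=cv2.imread("pics/e_w.png")
cv2.imwrite("pics/e1.png",cv2.resize(i[70:240,280:380],None,fx=3.5,fy=3.5,interpolation=cv2.INTER_CUBIC))
cv2.imwrite("pics/e2.png",cv2.resize(i[55:255,400:640],None,fx=3,fy=3,interpolation=cv2.INTER_CUBIC))
```

```text
(no output)
```

View pics/e1.png

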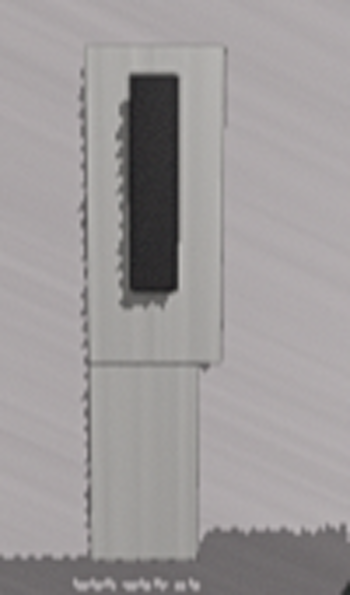

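View pics/e2.png

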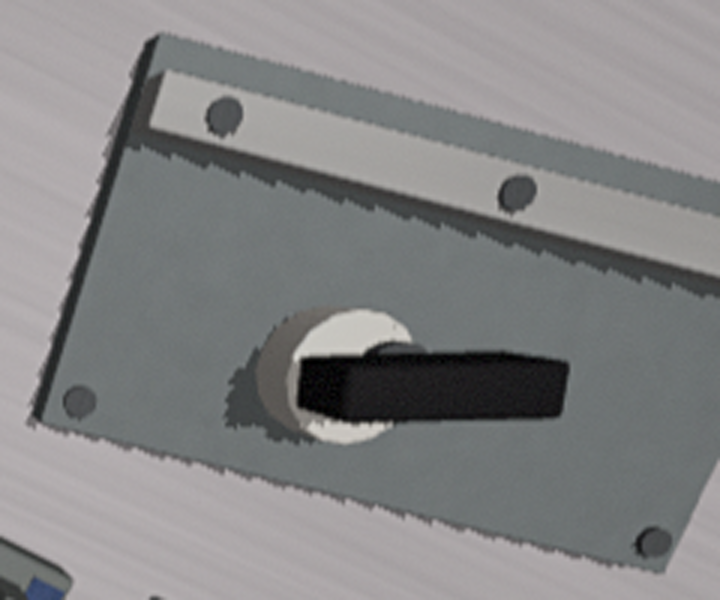

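Run:
```python
from h import *
f=cam("wrist")
P=lambda u,z:at(f,((u[0]+.5)/3.5+280-.5,(u[1]+.5)/3.5+70-.5),z)[:2]
Q=lambda u,z:at(f,((u[0]+.5)/3+400-.5,(u[1]+.5)/3+55-.5),z)[:2]
pts=[((88,45),-80,-18,.02),((225,45),-80,18,.02),((221,362),0,18,.02),((92,557),55,-18,.02),((198,557),55,12,.02),((130,74),-70,-6,.05),((178,74),-70,6,.05),((178,291),-20,6,.05),((131,291),-20,-6,.05)]
W=np.array([P(p[0],p[3]) for p in pts]);G=np.array([p[1:3] for p in pts])/1e3
def fit(G,W):
    cg=G.mean(0);cw=W.mean(0);U,S,V=np.linalg.svd((G-cg).T@(W-cw));A=V.T@U.T;return A,cw-A@cg
A,t=fit(G,W);print("gauge",t,np.degrees(np.arctan2(A[1,0],A[0,0])),"res",1e3*(G@A.T+t-W)); 
for x in(-.045,-.05,-.055):print(x,A@[x,0]+t)
pts=[((35,420),-65,90),((160,33),55,90),((663,572),-65,-130)]
W=np.array([Q(p[0],.015) for p in pts]);G=np.array([p[1:3] for p in pts])/1e3
B,u=fit(G,W);print("guide",u,np.degrees(np.arctan2(B[1,0],B[0,0])),"res",1e3*(G@B.T+u-W));g=lambda p:1e3*B.T@(p-u)
l,r=Q((349,390),.076),Q((564,389),.076);d=l-r;h=np.degrees(np.arctan2(d[1],d[0]))
print("bar mid",(l+r)/2,g((l+r)/2),h,"len",np.linalg.norm(d))
print("roller",g(Q((350,377),.04)),"top/bot",g(Q((355,310),.04)),g(Q((345,443),.04)))
for n,p in [("ff",(150,130)),("ff",(719,278)),("fb",(165,68)),("fb",(719,212)),("screw",(224,117)),("screw",(517,192))]:print(n,g(Q(p,.033)))
```

```text
gauge [0.4902 0.3854] -156.09078739978864 res [[ 0.2489  1.1828]
 [ 0.7655 -0.1091]
 [-0.0826 -0.3661]
 [-1.1345 -0.2055]
 [-1.0686 -0.462 ]
 [ 0.5645  0.4847]
 [ 0.886  -0.2815]
 [ 0.02   -0.3896]
 [-0.1992  0.1463]]
-0.045 [0.5314 0.4036]
-0.05 [0.536  0.4056]
-0.055 [0.5405 0.4077]
guide [0.5855 0.2219] 10.464778797827133 res [[-0.2428 -0.8558]
 [ 0.8253  1.4071]
 [-0.5825 -0.5513]]
bar mid [0.5614 0.2171] [-24.635   -0.3592] 114.25935264291365 len 0.05736341918089118
roller [-27.9405   9.8065] top/bot [-9.262  15.6042] [-46.95     3.9297]
ff [24.8277 88.0427]
ff [ 25.198  -89.6097]
fb [41.4541 89.218 ]
fb [ 42.3945 -81.0354]
screw [33.0965 68.578 ]
screw [ 33.7418 -21.3049]
```

```bash
python3 -m handwheel '{"gripper":[1,1,1,1,1,1,1,1,-1,-1,-1,-1,-1,-1,-1,-1,-1,-1,-1,-1],"travel":[[0.1,0.045,0],[0.168,0.075,-0.05],[0.168,0.075,-0.15],[0.168,0.075,-0.25],[0.168,0.075,-0.33],[0.168,0.075,-0.39],[0.168,0.075,-0.39],[0.168,0.075,-0.39],[0.168,0.075,-0.39],[0.168,0.075,-0.39],[0.168,0.075,-0.39],[0.168,0.075,-0.39],[0.168,0.075,-0.39],[0.168,0.075,-0.39],[0.168,0.075,-0.39],[0.168,0.075,-0.39],[0.168,0.075,-0.39],[0.168,0.075,-0.39],[0.168,0.075,-0.39],[0.168,0.075,-0.39]],"spin":[0,0,0,0,0,0,0,0,0,0,0,0,0,0,0,0,0,0,0,0]}' 45
```

```text
t: 13.9
eef_pos: [0.5379, 0.4064, 0.043]
ee_rot: [2.978, 1.571, 1.83]
force: [0.6, 0.8, -1.1]
width: 0.0116
```

```bash
python3 -m handwheel '{"gripper":[-1,-1,-1,-1,-1,-1,-1,-1,-1,-1,-1,-1],"travel":[[0,0,0.08],[0,0,0.16],[0,0,0.24],[0,0,0.28],[0.03,-0.1,0.28],[0.05,-0.2,0.28],[0.08,-0.3,0.28],[0.1,-0.4,0.28],[0.12,-0.5,0.28],[0.14,-0.6,0.28],[0.154,-0.635,0.28],[0.154,-0.635,0.28]],"spin":[0,0,0,0,-0.15,-0.3,-0.45,-0.6,-0.75,-0.9,-1,-1]}';python3 -m handwheel '{"gripper":[-1,-1,-1,-1,-1,-1,-1,-1],"travel":[[0,0,0],[0,0,0],[0,0,0],[0,0,0],[0,0,0],[0,0,0],[0,0,0],[0,0,0]],"spin":[-0.15,-0.3,-0.45,-0.6,-0.75,-0.9,-1,-1]}';python3 -m handwheel '{"gripper":[-1,-1,-1,-1,-1],"travel":[[0,0,0],[0,0,0],[0,0,0],[0,0,0],[0,0,0]],"spin":[-0.15,-0.294,-0.294,-0.294,-0.294]}'
python3 - <<'E'
from h import *
f=cam("wrist","f_w");cam("side","f_s");s=arm.get_state();M=R.from_euler("xyz",s["ee_rot"]).as_matrix();print(s["q"],s["eef_pos"],np.degrees(np.arctan2(M[1,2],M[0,2])),s["force"],s["width"])
E
```

```text
t: 15.1
eef_pos: [0.6151, 0.0852, 0.1828]
ee_rot: [-0.549, 1.57, -2.489]
force: [-0.2, 0.1, -2.9]
width: 0.0117
t: 15.9
eef_pos: [0.6145, 0.0893, 0.1828]
ee_rot: [-0.331, 1.57, -3.049]
force: [0.2, 0.5, -0.8]
width: 0.0115
t: 16.4
eef_pos: [0.6148, 0.0889, 0.183]
ee_rot: [0.012, 1.571, -2.934]
force: [1.4, 0.1, -1.6]
width: 0.0116
[ 0.4574  0.3169 -0.1982 -0.     -1.0558 -0.2633] [0.6148 0.0889 0.183 ] -168.88220369688665 [-0.3011  0.0936 -1.1992] 0.011559560624494014
```

View pics/f_w.png

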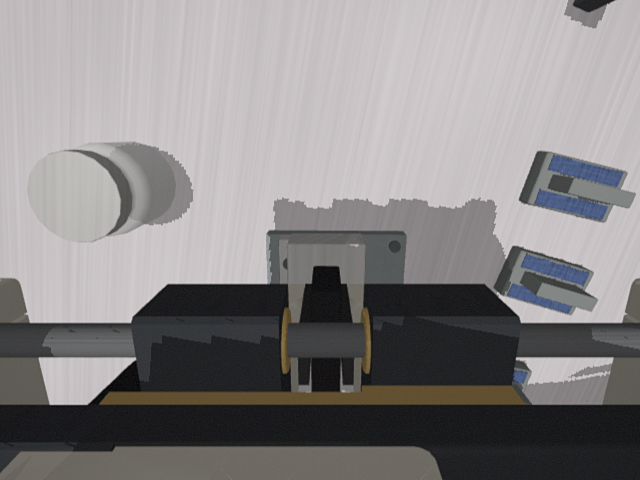

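View pics/f_s.png

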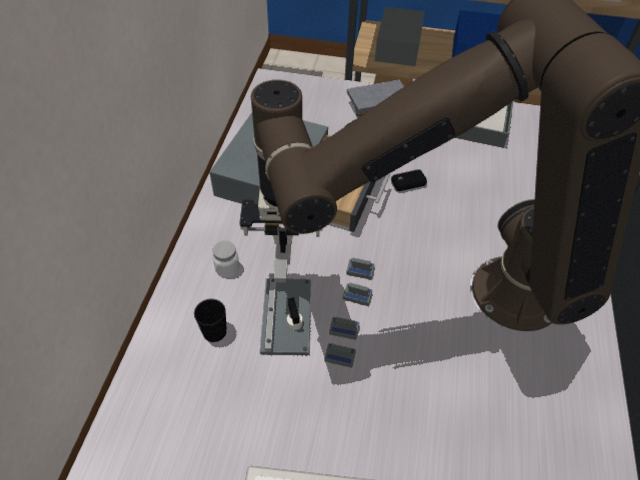

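Run:
```python
from h import *
f=cam("wrist")
o=np.array([.5856,.2223]);y=np.radians(10.75);B=np.array([[np.cos(y),-np.sin(y)],[np.sin(y),np.cos(y)]])
g=lambda p:1e3*B.T@(p[:2]-o)
cv2.imwrite("pics/f2.png",cv2.resize(f["pixels"][220:300,250:420],None,fx=4.5,fy=4.5,interpolation=cv2.INTER_CUBIC))
print(g(arm.get_state()["eef_pos"]))
for u in [(288,240),(366,243)]:print(g(at(f,u,.160)))
for u in [(405,231),(267,231)]:print(g(at(f,u,.015)))
```

```text
[   3.819  -136.5923]
[  21.4652 -166.3713]
[ -13.616  -165.2019]
[ -62.6078 -133.9979]
[  54.1278 -133.2251]
```

View pics/f2.png

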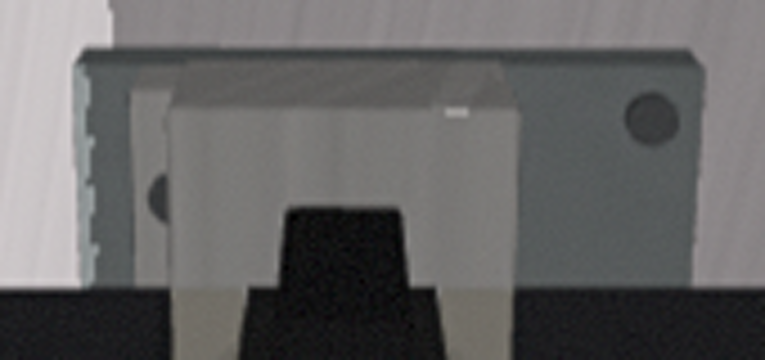

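```bash
python3 -m handwheel '{"gripper":[-1,-1,-1,-1,-1,-1,-1,-1],"travel":[[0,0,-0.08],[0,0,-0.16],[0,0,-0.21],[0,0,-0.23],[0,0,-0.24],[0,0,-0.245],[0,0,-0.248],[0,0,-0.248]],"spin":[-0.008,-0.008,-0.008,-0.008,-0.008,-0.008,-0.008,-0.008]}'
python3 - <<'E'
from h import *
f=cam("side","g_s");s=arm.get_state();print(s["eef_pos"],s["force"],s["width"])
cv2.imwrite("pics/g2.png",cv2.resize(f["pixels"][200:370,220:400],None,fx=3.3,fy=3.3,interpolation=cv2.INTER_CUBIC))
E
```

```text
t: 17.35
eef_pos: [0.6155, 0.0891, 0.0601]
ee_rot: [-2.93, 1.569, 0.397]
force: [-0.2, -0.4, -0.6]
width: 0.0116
[0.6154 0.089  0.0601] [-0.1275  0.0466 -1.6914] 0.011923988693590954
```

View pics/g2.png

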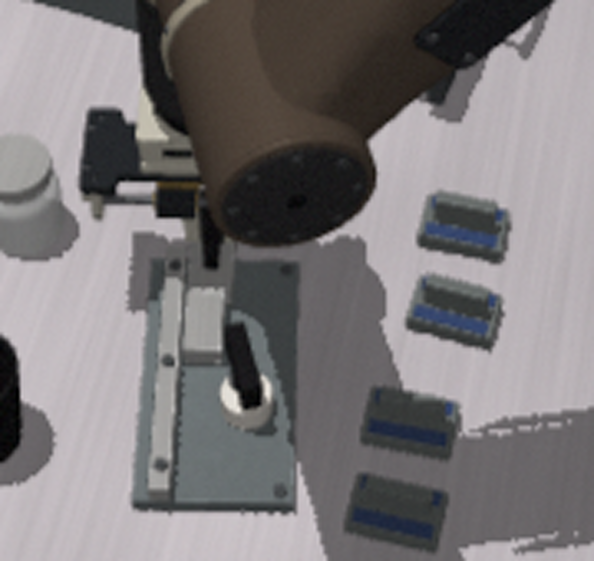

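```bash
python3 -m handwheel '{"gripper":[-1,-1,-1],"travel":[[0,0,-0.002],[0,0,-0.004],[0,0,-0.004]],"spin":[0,0,0]}';python3 -m handwheel '{"gripper":[-1,-1,-1,-1],"travel":[[0.002,0.0004,0],[0.004,0.0008,0],[0.005,0.001,0],[0.005,0.001,0]],"spin":[0,0,0,0]}'
```

```text
t: 17.7
eef_pos: [0.6152, 0.0889, 0.0579]
ee_rot: [-3.074, 1.57, 0.254]
force: [-0.6, 1.0, 5.2]
width: 0.0117
t: 18.1
eef_pos: [0.6171, 0.0892, 0.0579]
ee_rot: [0.777, 1.571, -2.178]
force: [-4.4, -0.6, 7.5]
width: 0.0114
```

```bash
python3 -m handwheel '{"gripper":[-1,-1,-1],"travel":[[0,0,0.001],[0,0,0.001],[0,0,0.001]],"spin":[0,0,0]}';python3 -m handwheel '{"gripper":[-1,-1,-1],"travel":[[0.002,0.0004,0],[0.003,0.0006,0],[0.003,0.0006,0]],"spin":[0,0,0]}'
```

```text
t: 18.4
eef_pos: [0.6173, 0.0892, 0.058]
ee_rot: [1.867, 1.571, -1.089]
force: [-2.1, -0.5, 5.6]
width: 0.0115
t: 18.7
eef_pos: [0.6184, 0.0894, 0.058]
ee_rot: [0.332, 1.57, -2.624]
force: [-5.0, -0.5, 7.3]
width: 0.0116
```

```bash
python3 -m handwheel '{"gripper":[-1,-1,-1,-1],"travel":[[-0.0037,0.02,0],[-0.0075,0.04,0],[-0.0112,0.06,0],[-0.0112,0.06,0]],"spin":[0,0,0,0]}'
```

```text
t: 19.1
eef_pos: [0.613, 0.1201, 0.058]
ee_rot: [0.816, 1.57, -2.139]
force: [-5.4, 0.7, 7.0]
width: 0.0118
```

```bash
python3 -m handwheel '{"gripper":[-1,-1,-1,-1,-1],"travel":[[-0.0037,0.02,0],[-0.0075,0.04,0],[-0.0112,0.06,0],[-0.015,0.08,0],[-0.015,0.08,0]],"spin":[0,0,0,0,0]}'
python3 - <<'E'
from h import *
f=cam("side","h_s")
cv2.imwrite("pics/h2.png",cv2.resize(f["pixels"][200:370,220:400],None,fx=3.3,fy=3.3,interpolation=cv2.INTER_CUBIC))
E
```

```text
t: 19.6
eef_pos: [0.6054, 0.1601, 0.058]
ee_rot: [0.7, 1.57, -2.255]
force: [-5.5, 0.4, 7.1]
width: 0.0118
```

View pics/h2.png

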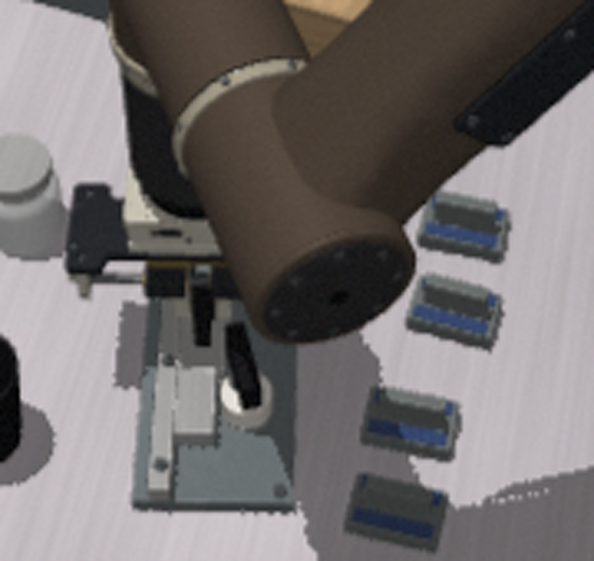

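```bash
python3 -m handwheel '{"gripper":[-1,-1,-1,-1,-1],"travel":[[-0.0008,0.004,0],[-0.0015,0.008,0],[-0.0022,0.012,0],[-0.003,0.016,0],[-0.003,0.016,0]],"spin":[0,0,0,0,0]}';python3 -m handwheel '{"gripper":[-1,-1,-1,-1],"travel":[[-0.0004,0.002,0],[-0.0008,0.004,0],[-0.0008,0.004,0],[-0.0008,0.004,0]],"spin":[0,0,0,0]}'
```

```text
t: 20.15
eef_pos: [0.604, 0.1666, 0.0579]
ee_rot: [0.931, 1.569, -2.025]
force: [-2.8, -5.3, 7.4]
width: 0.0116
t: 20.55
eef_pos: [0.6036, 0.1685, 0.058]
ee_rot: [0.956, 1.569, -1.999]
force: [-2.9, -5.6, 6.8]
width: 0.0115
```

Run:
```python
from h import *
f=cam("side","i_s")
cv2.imwrite("pics/i2.png",cv2.resize(f["pixels"][250:370,240:340],None,fx=5,fy=5,interpolation=cv2.INTER_CUBIC))
f=cam("top","i_t")
cv2.imwrite("pics/i3.png",cv2.resize(f["pixels"][200:310,160:310],None,fx=5,fy=5,interpolation=cv2.INTER_CUBIC))
```

```text
(no output)
```

View pics/i2.png

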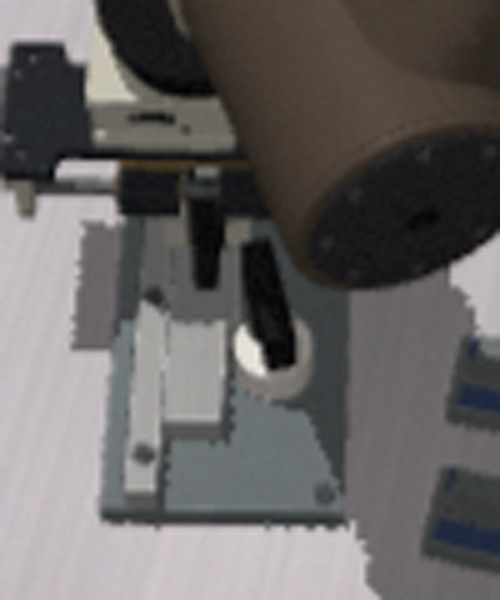

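View pics/i3.png

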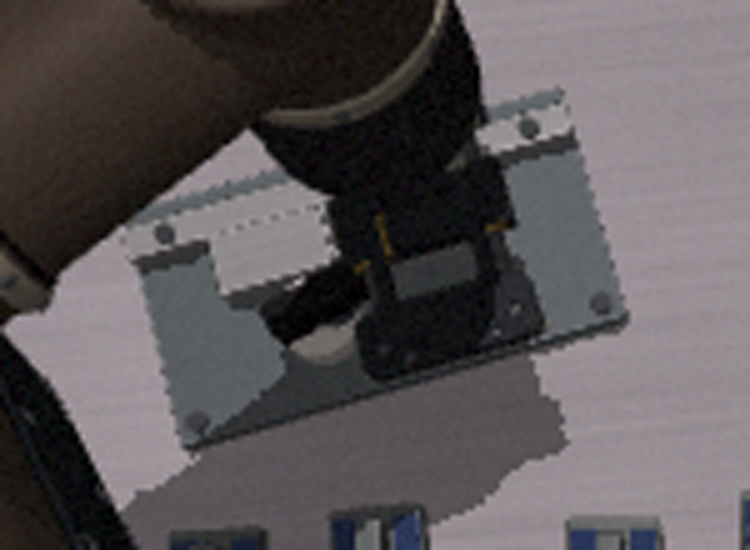

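Run:
```python
from h import *
o=np.array([.5856,.2223]);y=np.radians(10.75);B=np.array([[np.cos(y),-np.sin(y)],[np.sin(y),np.cos(y)]])
g=lambda p:1e3*B.T@(p[:2]-o)
s=cam("side");t=cam("top")
for u in [(165,424),(222,432)]: print("side tip",g(at(s,((u[0]+.5)/5+239.5,(u[1]+.5)/5+249.5),.035)))
for u in [(103,512),(350,520),(125,495),(158,505)]: print("side plate",g(at(s,((u[0]+.5)/5+239.5,(u[1]+.5)/5+249.5),.015 if u[0] in(103,350) else .033)))
for u in [(212,240),(224,300)]: print("top tip",g(at(t,((u[0]+.5)/5+159.5,(u[1]+.5)/5+199.5),.035)))
for u in [(120,232),(138,262),(188,448)]: print("top fence/plate",g(at(t,((u[0]+.5)/5+159.5,(u[1]+.5)/5+199.5),.033 if u[0]<188 else .015)))
print(g(arm.get_state()["eef_pos"]))
```

```text
side tip [25.7011 52.7091]
side tip [-2.5142 56.4491]
side plate [54.4499 90.9035]
side plate [-66.2532  92.1926]
side plate [42.6808 91.0484]
side plate [26.3921 96.0242]
top tip [23.7076 50.2633]
top tip [-6.3449 51.7495]
top fence/plate [40.8265 91.7453]
top fence/plate [24.0172 86.8981]
top fence/plate [-65.9179  88.4394]
[  7.6787 -56.2722]
```

```bash
python3 -m handwheel '{"gripper":[-1,-1,-1,-1],"travel":[[-0.0004,0.002,0],[-0.0008,0.004,0],[-0.0008,0.004,0],[-0.0008,0.004,0]],"spin":[0,0,0,0]}';python3 -m handwheel '{"gripper":[-1,-1,-1,-1],"travel":[[-0.0004,0.002,0],[-0.0006,0.003,0],[-0.0006,0.003,0],[-0.0006,0.003,0]],"spin":[0,0,0,0]}'
```

```text
t: 21.15
eef_pos: [0.6032, 0.1705, 0.0579]
ee_rot: [0.963, 1.569, -1.993]
force: [-2.6, -4.4, 6.9]
width: 0.0119
t: 21.55
eef_pos: [0.603, 0.1719, 0.058]
ee_rot: [0.991, 1.569, -1.964]
force: [-2.7, -5.1, 6.9]
width: 0.0119
```

```bash
python3 -m handwheel '{"gripper":[-1,-1,-1],"travel":[[-0.0004,0.002,0],[-0.0006,0.003,0],[-0.0006,0.003,0]],"spin":[0,0,0]}'
python3 - <<'E'
from h import *
o=np.array([.5856,.2223]);y=np.radians(10.75);B=np.array([[np.cos(y),-np.sin(y)],[np.sin(y),np.cos(y)]])
g=lambda p:1e3*B.T@(p[:2]-o)
print(g(arm.get_state()["eef_pos"]))
f=cam("side","j_s")
cv2.imwrite("pics/j2.png",cv2.resize(f["pixels"][250:370,240:340],None,fx=5,fy=5,interpolation=cv2.INTER_CUBIC))
E
```

```text
t: 21.85
eef_pos: [0.6029, 0.1728, 0.0579]
ee_rot: [1.121, 1.568, -1.834]
force: [-0.4, -9.3, 5.5]
width: 0.0114
[  7.7262 -51.8804]
```

View pics/j2.png

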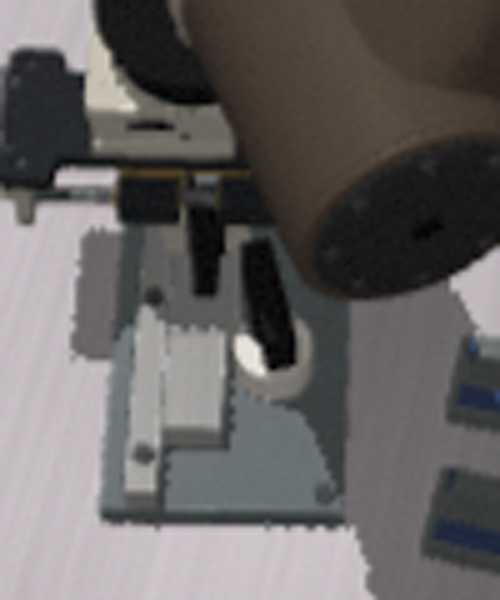

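```bash
python3 -m handwheel '{"gripper":[-1,-1,-1,-1,-1,-1,-1,-1,-1,-1,-1,-1,-1],"travel":[[0.001,-0.01,0.002],[0.006,-0.04,0.002],[0.0125,-0.075,0.002],[0.019,-0.11,0.002],[0.0265,-0.15,0.002],[0.034,-0.19,0.002],[0.034,-0.19,0.05],[0.034,-0.19,0.13],[0.034,-0.19,0.21],[0.034,-0.19,0.29],[0.034,-0.19,0.33],[0.034,-0.19,0.33],[0.034,-0.19,0.33]],"spin":[0,0,0,0,0,0,0,0,0,0,0,0,0]}'
python3 - <<'E'
from h import *
s=arm.get_state();print(s["eef_pos"],s["q"],s["width"])
f=cam("top","k_t");g=cam("side","k_s")
cv2.imwrite("pics/k2.png",cv2.resize(f["pixels"][90:330,360:520],None,fx=2.5,fy=2.5,interpolation=cv2.INTER_CUBIC))
E
```

```text
t: 23.2
eef_pos: [0.6198, 0.0786, 0.2225]
ee_rot: [-2.23, 1.57, 1.096]
force: [0.1, 0.2, -1.2]
width: 0.012
[0.6198 0.0786 0.2225] [ 0.4379  0.2919 -0.1383 -0.0005 -1.14   -0.2532] 0.011991827665075573
```

View pics/k_t.png

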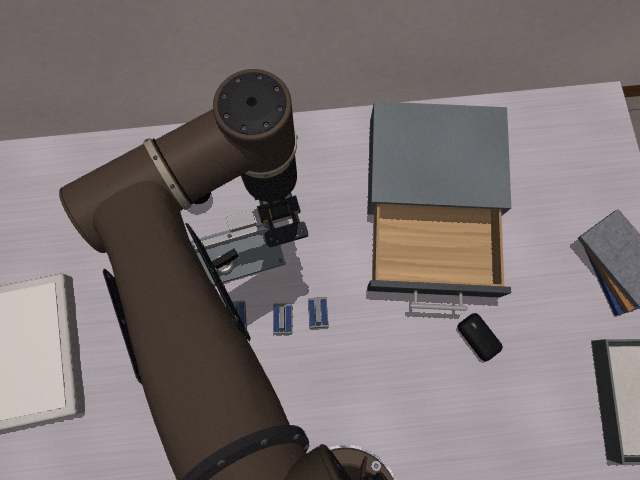

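View pics/k2.png

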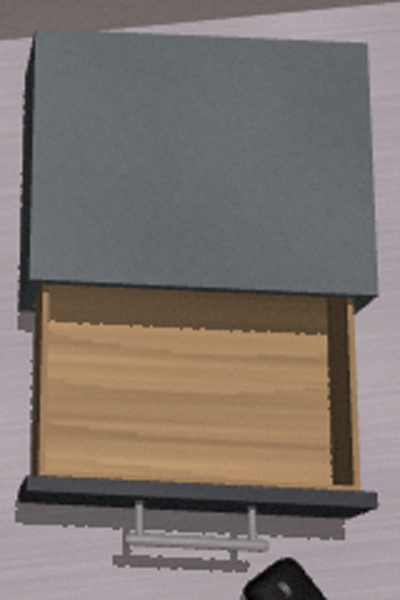

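View pics/k_s.png

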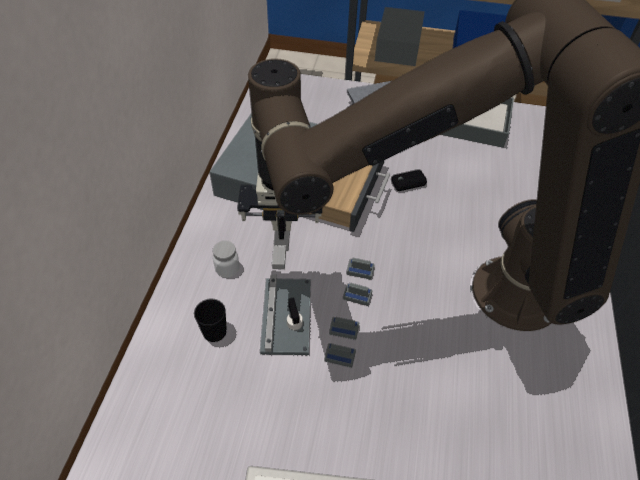

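Run:
```python
from h import *
t=cam("top");P=lambda u,z:at(t,((u[0]+.5)/2.5+359.5,(u[1]+.5)/2.5+89.5),z)[:2]
pts=[((35,30),270,160),((368,43),270,-160),((30,280),0,160),((378,296),0,-160)]
W=np.array([P(p[0],.1) for p in pts]);G=np.array([p[1:] for p in pts])/1e3
cg=G.mean(0);cw=W.mean(0);U,S,V=np.linalg.svd((G-cg).T@(W-cw));A=V.T@U.T;o=cw-A@cg
print("unit front mid",o,"yaw",np.degrees(np.arctan2(A[1,0],A[0,0])),"res",1e3*(G@A.T+o-W))
g=lambda p:1e3*A.T@(p-o)
for n,u,z in [("panel top back L",(32,476),.087),("panel top back R",(377,492),.087),("panel front top L",(18,498),.087),("R",(376,508),.087),("handle L",(126,539),.062),("handle R",(269,546),.062),("wall L in",(47,300),.078),("wall L in",(40,470),.078),("wall R in",(352,300),.078),("R",(357,488),.078)]: print(n,P(u,z),g(P(u,z)))
```

```text
unit front mid [ 0.618  -0.2879] yaw -8.753039413876474 res [[ 7.906  -1.5107]
 [ 7.0082 -0.4294]
 [-7.5945  1.5816]
 [-7.3197  0.3585]]
panel top back L [ 0.471  -0.1109] [-172.2631  152.5279]
panel top back R [ 0.4242 -0.4154] [-172.1779 -155.4491]
panel front top L [ 0.4526 -0.0959] [-192.7102  164.5813]
R [ 0.4102 -0.4117] [-186.6268 -153.9431]
handle L [ 0.4087 -0.1912] [-221.6211   63.7577]
handle R [ 0.3889 -0.3187] [-221.8398  -65.3339]
wall L in [ 0.6359 -0.1478] [ -3.7178 141.1688]
wall L in [ 0.4771 -0.12  ] [-164.8826  144.5009]
wall R in [ 0.6058 -0.431 ] [   9.6384 -143.3132]
R [ 0.4307 -0.4018] [-167.8318 -141.0196]
```

```bash
python3 -m handwheel '{"gripper":[-1,-1,-1,-1,-1,-1,-1,-1,-1,-1,-1,-1],"travel":[[-0.014,-0.09,0],[-0.028,-0.18,0],[-0.042,-0.27,0],[-0.057,-0.37,0],[-0.071,-0.46,0],[-0.085,-0.55,0],[-0.1,-0.64,0],[-0.113,-0.73,0],[-0.127,-0.83,0],[-0.141,-0.926,0],[-0.141,-0.926,0],[-0.141,-0.926,0]],"spin":[0.1,0.2,0.3,0.4,0.5,0.6,0.7,0.8,0.9,1,1,1]}';python3 -m handwheel '{"gripper":[-1,-1,-1,-1,-1,-1],"travel":[[0,0,0],[0,0,0],[0,0,-0.06],[0,0,-0.1],[0,0,-0.1],[0,0,-0.1]],"spin":[0.15,0.3,0.45,0.566,0.566,0.566]}'
python3 - <<'E'
from h import *
s=arm.get_state();M=R.from_euler("xyz",s["ee_rot"]).as_matrix();print(s["eef_pos"],s["q"],s["width"],np.degrees(np.arctan2(M[1,2],M[0,2])))
f=cam("side","l_s");f=cam("top","l_t")
cv2.imwrite("pics/l2.png",cv2.resize(f["pixels"][90:330,360:520],None,fx=2.5,fy=2.5,interpolation=cv2.INTER_CUBIC))
f=cam("wrist","l_w")
E
```

```text
t: 24.55
eef_pos: [0.5482, -0.3847, 0.2205]
ee_rot: [-1.375, 1.568, 2.734]
force: [-0.7, 0.3, -1.5]
width: 0.0118
t: 25.15
eef_pos: [0.5497, -0.3826, 0.1726]
ee_rot: [-1.332, 1.57, -3.06]
force: [0.6, 0.3, -1.4]
width: 0.0116
[ 0.5497 -0.3826  0.1726] [-0.3174  0.4006 -0.0969  0.0005 -1.0742  1.7313] 0.011567335252419386 -98.97598263338719
```

View pics/l_w.png

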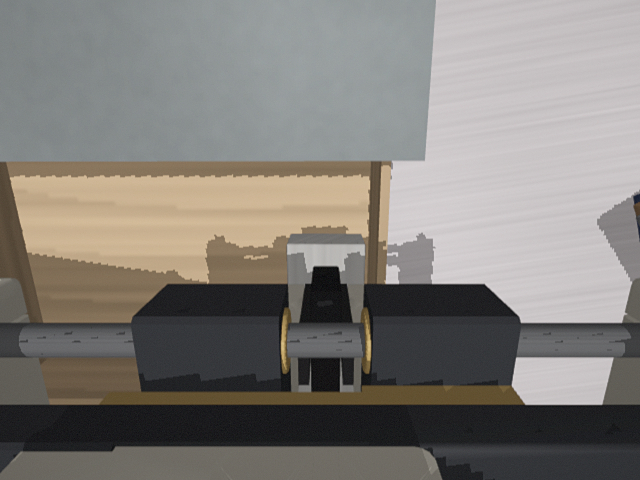

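View pics/l_t.png

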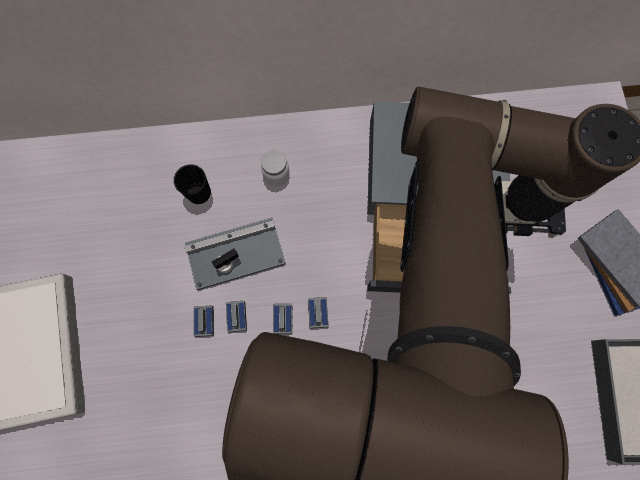

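View pics/l_s.png

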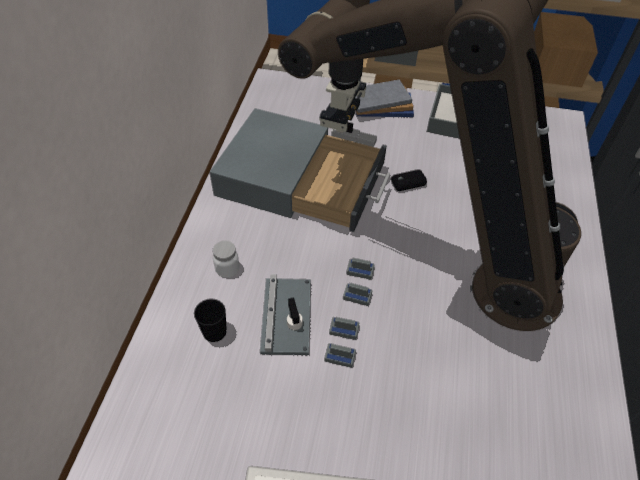

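Run:
```python
from h import *
f=cam("wrist")
o=np.array([.502,-.271]);y=np.radians(-8.75);B=np.array([[np.cos(y),-np.sin(y)],[np.sin(y),np.cos(y)]])
g=lambda p:1e3*B.T@(p[:2]-o)
print("tcp",g(arm.get_state()["eef_pos"]))
for n,u,z in [("heel",(288,243),.150),("heel",(364,243),.150),("unit edge",(200,160),.1),("unit edge",(420,160),.1),("wall top in",(379,165),.078),("wall top out",(392,168),.078),("wall floor",(368,200),.022),("left wall floor",(25,230),.022),("left wall top",(15,180),.078)]: print(n,g(at(f,u,z)))
cv2.imwrite("pics/l3.png",cv2.resize(f["pixels"][140:290,260:460],None,fx=4,fy=4,interpolation=cv2.INTER_CUBIC))
```

```text
tcp [  64.7081 -103.8065]
heel [ 93.0668 -87.5509]
heel [  92.9414 -121.9791]
unit edge [127.0272 -34.7561]
unit edge [ 126.5801 -157.2917]
wall top in [ 122.3022 -137.6346]
wall top out [ 120.4516 -145.7336]
wall floor [  91.2633 -137.8142]
left wall floor [ 68.0536 136.2892]
left wall top [113.9445  88.9738]
```

View pics/l3.png

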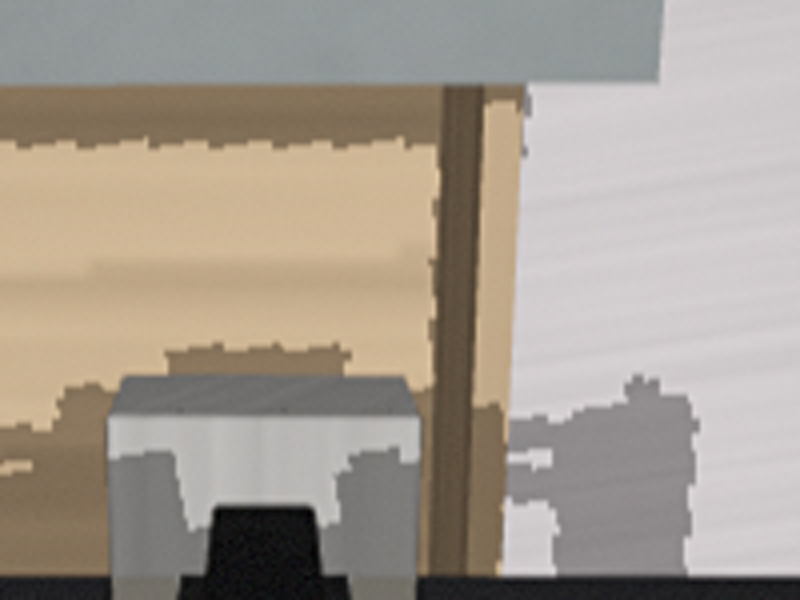

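```bash
python3 -m handwheel '{"gripper":[-1,-1,-1,-1,-1,-1,-1,-1],"travel":[[0.024,-0.004,0],[0.024,-0.004,-0.05],[0.024,-0.004,-0.12],[0.024,-0.004,-0.18],[0.024,-0.004,-0.2],[0.024,-0.004,-0.208],[0.024,-0.004,-0.213],[0.024,-0.004,-0.213]],"spin":[0,0,0,0,0,0,0,0]}'
```

```text
t: 26.15
eef_pos: [0.5623, -0.3858, 0.0674]
ee_rot: [1.278, 1.569, -0.448]
force: [-1.5, 0.4, -0.9]
width: 0.0118
```

```bash
python3 -m handwheel '{"gripper":[-1,-1,-0.1,-0.1,-0.1,-0.1,-0.1],"travel":[[0,0,-0.003],[0,0,-0.0045],[0,0,-0.0045],[0,0,-0.0045],[0,0,-0.0045],[0,0,0.02],[0,0,0.04]],"spin":[0,0,0,0,0,0,0]}'
```

```text
t: 26.85
eef_pos: [0.5609, -0.3843, 0.0861]
ee_rot: [-2.33, 1.568, 2.226]
force: [0.0, 5.7, -3.9]
width: 0.0388
```

```bash
python3 -m handwheel '{"gripper":[-0.4,-0.4,-0.4,-0.4,-0.4,-0.4,-0.4],"travel":[[0,0,0],[0,0,0],[0,0,0.05],[0,0,0.12],[0,0,0.2],[0,0,0.25],[0,0,0.25]],"spin":[0,0,0,0,0,0,0]}'
python3 - <<'E'
from h import *
f=cam("wrist","m_w");cam("side","m_s")
print(arm.get_state()["force"])
E
```

```text
t: 27.55
eef_pos: [0.5632, -0.3869, 0.2166]
ee_rot: [1.195, 1.562, -0.53]
force: [-0.1, -0.8, 0.4]
width: 0.0266
[-0.6175  0.1335 -0.1063]
```

View pics/m_w.png

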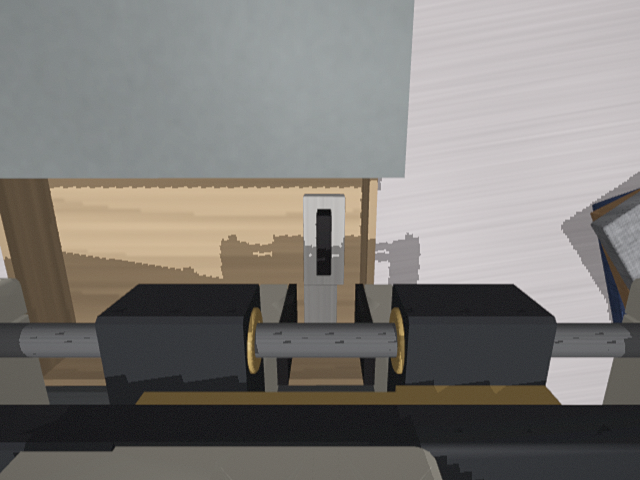

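View pics/m_s.png

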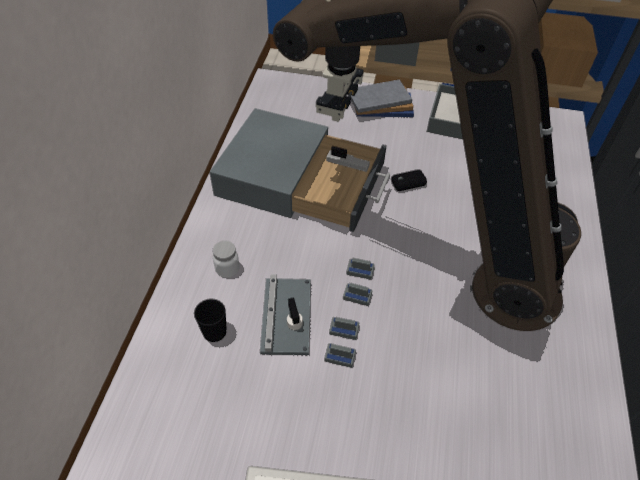

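Run:
```python
from h import *
f=cam("side");t=cam("top","n_t")
for n,c in (("side",f),("top",t)):
  for d in spotter.tip_of(n,"holder0"): print(n,round(d["conf"],2),d["at"],at(c,d["at"],0)[:2])
  for d in spotter.spot_in(n,"holder0"): print(n,round(d["conf"],2),d["rect"])
cv2.imwrite("pics/n1.png",cv2.resize(f["pixels"][250:375,315:385],None,fx=4.7,fy=4.7,interpolation=cv2.INTER_CUBIC))
```

```text
side 0.91 [359.8, 272.6] [0.4216 0.0219]
side 0.88 [339.5, 354.8] [0.4321 0.2804]
side 0.72 [382.2, 188.3] [ 0.4032 -0.3138]
side 0.65 [352.8, 164.2] [ 0.5102 -0.4016]
side 0.6 [355.1, 293.5] [0.4233 0.0928]
side 0.58 [344.5, 331.1] [0.4314 0.2119]
side 0.89 [349.0, 257.3, 376.3, 278.5]
side 0.88 [343.6, 283.7, 373.9, 304.5]
side 0.87 [328.7, 318.7, 358.5, 339.3]
top 0.93 [285.8, 320.3] [0.4106 0.095 ]
top 0.74 [312.7, 311.7] [0.424  0.0294]
top 0.74 [233.7, 314.9] [0.4363 0.217 ]
top 0.66 [203.6, 317.5] [0.4377 0.2885]
top 0.86 [193.4, 307.8, 215.4, 338.7]
top 0.69 [270.4, 303.8, 295.6, 333.9]
top 0.6 [306.7, 300.5, 326.6, 328.8]
top 0.57 [225.7, 301.7, 248.7, 334.5]
```

View pics/n1.png

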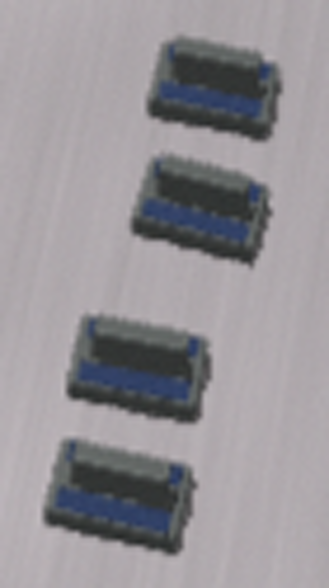

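View pics/n_t.png

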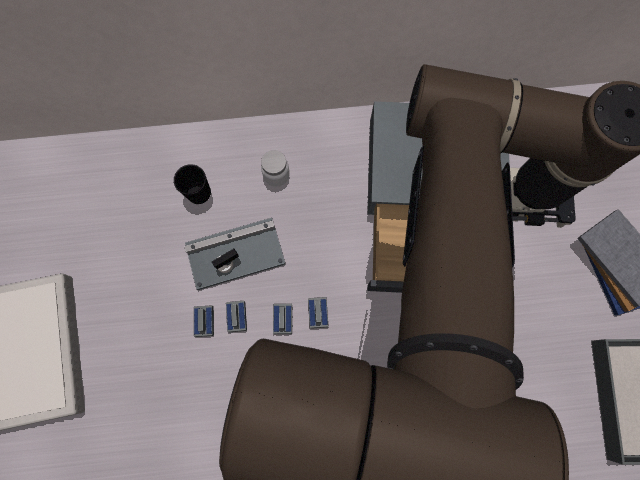

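```bash
python3 -m handwheel '{"gripper":[-0.4,-0.4,0.2,0.2,0.2,0.2,0.2,0.2,0.2,0.2,0.2,0.2,0.2],"travel":[[-0.284,0.812,0],[-0.284,0.812,0],[-0.284,0.812,0],[-0.284,0.812,0],[-0.284,0.812,0],[-0.284,0.812,0],[-0.284,0.812,0],[-0.284,0.812,0],[-0.284,0.812,0],[-0.284,0.812,0],[-0.284,0.812,-0.1],[-0.284,0.812,-0.15],[-0.284,0.812,-0.15]],"spin":[0.11,0.11,0.11,0.11,0.11,0.11,0.11,0.11,0.11,0.11,0.11,0.11,0.11]}'
python3 - <<'E'
from h import *
s=arm.get_state();M=R.from_euler("xyz",s["ee_rot"]).as_matrix();print(s["eef_pos"],s["q"],s["width"],np.degrees(np.arctan2(M[1,2],M[0,2])))
f=cam("wrist","o_w");cam("side","o_s")
E
```

```text
t: 29.25
eef_pos: [0.4171, 0.0193, 0.1331]
ee_rot: [-1.063, 1.564, -2.704]
force: [0.3, 0.1, 0.6]
width: 0.0525
[0.4171 0.0193 0.1331] [ 0.5228  0.0444 -0.681  -0.0008 -0.8523  0.9791] 0.05250956728400177 -93.973219456287
```

View pics/o_w.png

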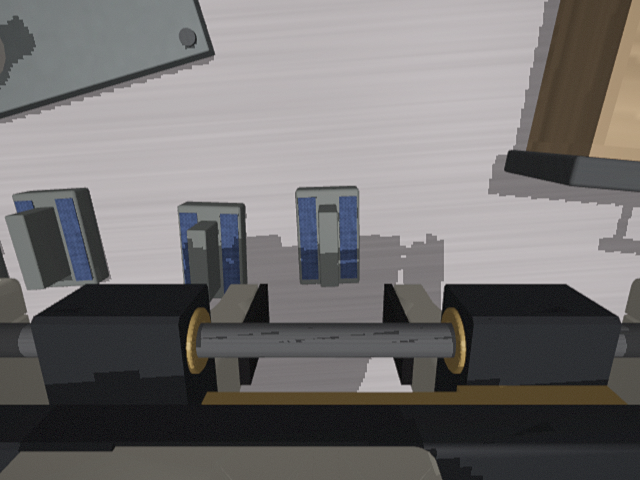

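View pics/o_s.png

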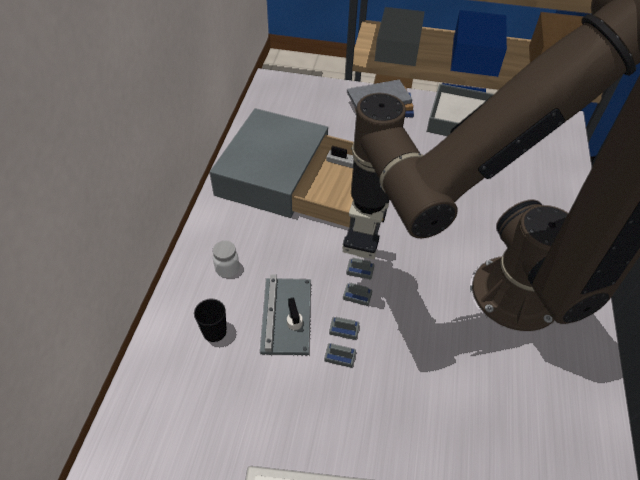

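Run:
```python
from h import *
f=cam("wrist")
for u,z in [((296,188),.018),((358,187),.018),((319,206),.046),((337,206),.046),((180,204),.018),((245,204),.018),((190,223),.046),((217,223),.046),((14,193),.018),((88,188),.018)]: print(u,at(f,u,z))
```

```text
(296, 188) [0.4611 0.0368 0.018 ]
(358, 187) [ 0.4588 -0.0057  0.018 ]
(319, 206) [0.4527 0.0211 0.046 ]
(337, 206) [0.4519 0.01   0.046 ]
(180, 204) [0.4556 0.1182 0.018 ]
(245, 204) [0.4525 0.0732 0.018 ]
(190, 223) [0.4475 0.1027 0.046 ]
(217, 223) [0.4463 0.0858 0.046 ]
(14, 193) [0.4711 0.2309 0.018 ]
(88, 188) [0.4709 0.1792 0.018 ]
```

```bash
python3 -m handwheel '{"gripper":[0.2,0.2,0.2,0.2,-1,-1,-1,-1,-1,-1,-1,-1,-1,-1],"travel":[[0.016,-0.002,-0.08],[0.016,-0.002,-0.15],[0.016,-0.002,-0.184],[0.016,-0.002,-0.184],[0.016,-0.002,-0.184],[0.016,-0.002,-0.184],[0.016,-0.002,-0.184],[0.016,-0.002,-0.184],[0.016,-0.002,-0.184],[0.016,-0.002,-0.184],[0.016,-0.002,-0.184],[0.016,-0.002,-0.1],[0.016,-0.002,0],[0.016,-0.002,0.1]],"spin":[0,0,0,0,0,0,0,0,0,0,0,0,0,0]}' 45
python3 - <<'E'
from h import *
s=arm.get_state();M=R.from_euler("xyz",s["ee_rot"]).as_matrix();print(s["eef_pos"],s["width"],np.degrees(np.arctan2(M[1,2],M[0,2])))
E
```

```text
t: 30.8
eef_pos: [0.4265, 0.0193, 0.1874]
ee_rot: [-1.08, 1.569, -2.72]
force: [2.3, 0.8, -1.4]
width: 0.0115
[0.4265 0.0193 0.1874] 0.011538023683009074 -93.93857089046357
```

```bash
python3 -m handwheel '{"gripper":[-1,-1,-1,-1,-1,-1,-1,-1,-1,-1,-1,-1,-1,-1,-1,-0.4,-0.4,-0.4,-0.4,-0.4],"travel":[[0.04,-0.09,0],[0.08,-0.18,0],[0.12,-0.26,0],[0.16,-0.35,0],[0.2,-0.43,0],[0.24,-0.52,0],[0.28,-0.6,0],[0.299,-0.644,0],[0.299,-0.644,-0.05],[0.299,-0.644,-0.13],[0.299,-0.644,-0.2],[0.299,-0.644,-0.235],[0.299,-0.644,-0.247],[0.299,-0.644,-0.248],[0.299,-0.644,-0.248],[0.299,-0.644,-0.248],[0.299,-0.644,-0.248],[0.299,-0.644,-0.248],[0.299,-0.644,-0.15],[0.299,-0.644,-0.06]],"spin":[0,0,-0.1,-0.107,-0.107,-0.107,-0.107,-0.107,-0.107,-0.107,-0.107,-0.107,-0.107,-0.107,-0.107,-0.107,-0.107,-0.107,-0.107,-0.107]}'
python3 - <<'E'
from h import *
cam("side","p_s");cam("wrist","p_w")
E
```

```text
t: 32.8
eef_pos: [0.5757, -0.3023, 0.1555]
ee_rot: [-1.583, 1.566, 2.976]
force: [1.6, -0.9, 0.5]
width: 0.0263
```

View pics/p_s.png

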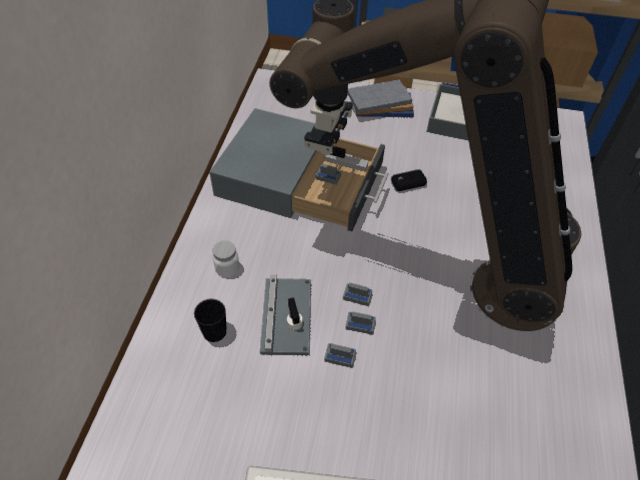

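View pics/p_w.png

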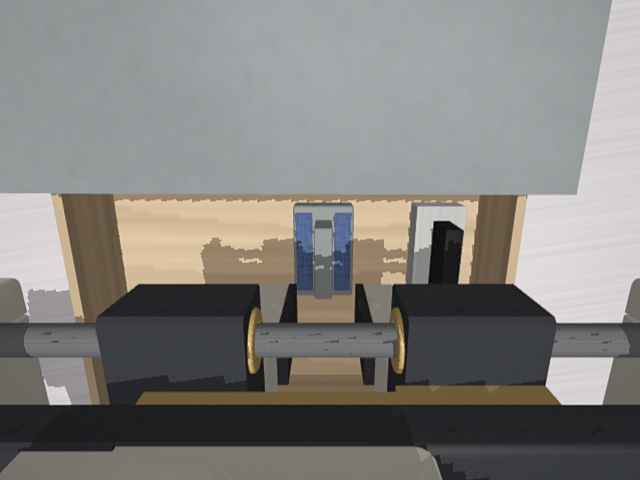

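Run:
```python
from h import *
f=cam("top","q_t")
for d in spotter.tip_of("top","holder0"): print(round(d["conf"],2),d["at"],at(f,d["at"],0)[:2])
cv2.imwrite("pics/q2.png",cv2.resize(f["pixels"][280:360,180:310],None,fx=6,fy=6,interpolation=cv2.INTER_CUBIC))
```

```text
0.81 [284.1, 319.4] [0.4131 0.0988]
0.72 [245.1, 330.0] [0.398  0.1926]
0.7 [203.1, 322.4] [0.4262 0.2903]
0.58 [441.7, 239.3] [ 0.5672 -0.3047]
```

View pics/q2.png

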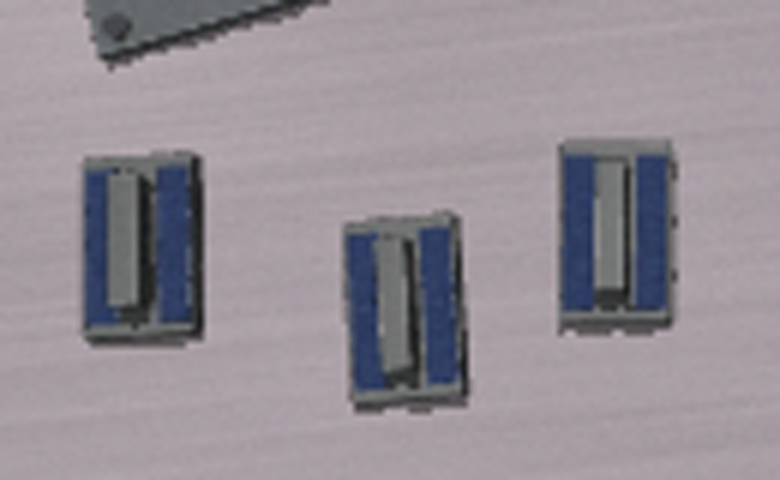

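```bash
python3 -m handwheel '{"gripper":[-0.4,-0.4,0.2,0.2,0.2,0.2,0.2,0.2,0.2,0.2,0.2,0.2,0.2],"travel":[[0,0,0.05],[-0.313,0.804,0.05],[-0.313,0.804,0.05],[-0.313,0.804,0.05],[-0.313,0.804,0.05],[-0.313,0.804,0.05],[-0.313,0.804,0.05],[-0.313,0.804,0.05],[-0.313,0.804,0.05],[-0.313,0.804,0.05],[-0.313,0.804,-0.045],[-0.313,0.804,-0.045],[-0.313,0.804,-0.045]],"spin":[0.08,0.08,0.08,0.08,0.08,0.08,0.08,0.08,0.08,0.08,0.08,0.08,0.08]}'
python3 - <<'E'
from h import *
s=arm.get_state();M=R.from_euler("xyz",s["ee_rot"]).as_matrix();print(s["eef_pos"],s["width"],np.degrees(np.arctan2(M[1,2],M[0,2])))
f=cam("wrist","r_w")
E
```

```text
t: 34.3
eef_pos: [0.4195, 0.0987, 0.1329]
ee_rot: [-0.733, 1.566, -2.394]
force: [0.7, 0.1, 1.1]
width: 0.0523
[0.4195 0.0987 0.1329] 0.05232972091330063 -95.1352418105344
```

View pics/r_w.png

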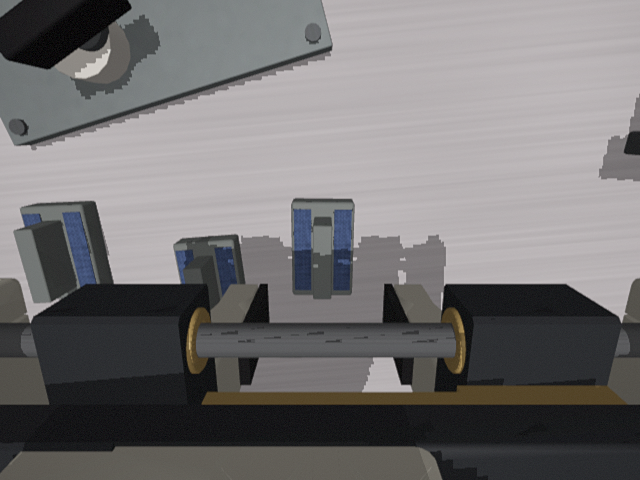

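```bash
python3 -m handwheel '{"gripper":[0.2,0.2,0.2,0.2,-1,-1,-1,-1,-1,-1,-1,-1,-1,-1],"travel":[[0.002,0.004,-0.08],[0.002,0.004,-0.15],[0.002,0.004,-0.184],[0.002,0.004,-0.184],[0.002,0.004,-0.184],[0.002,0.004,-0.184],[0.002,0.004,-0.184],[0.002,0.004,-0.184],[0.002,0.004,-0.184],[0.002,0.004,-0.184],[0.002,0.004,-0.184],[0.002,0.004,-0.1],[0.002,0.004,0],[0.002,0.004,0.1]],"spin":[0,0,0,0,0,0,0,0,0,0,0,0,0,0]}' 45
python3 - <<'E'
from h import *
s=arm.get_state();M=R.from_euler("xyz",s["ee_rot"]).as_matrix();print(s["eef_pos"],s["width"],np.degrees(np.arctan2(M[1,2],M[0,2])))
E
```

```text
t: 35.75
eef_pos: [0.4206, 0.1011, 0.1848]
ee_rot: [-0.855, 1.569, -2.516]
force: [2.6, 1.6, -1.6]
width: 0.0113
[0.4206 0.1011 0.1848] 0.011283561082082033 -95.15317438875168
```

```bash
python3 -m handwheel '{"gripper":[-1,-1,-1,-1,-1,-1,-1,-1,-1,-1,-1,-1,-1,-1,-1,-0.4,-0.4,-0.4,-0.4,-0.4],"travel":[[0.04,-0.09,0],[0.09,-0.18,0],[0.14,-0.26,0],[0.18,-0.35,0],[0.23,-0.43,0],[0.28,-0.52,0],[0.32,-0.6,0],[0.339,-0.629,0],[0.339,-0.629,-0.05],[0.339,-0.629,-0.13],[0.339,-0.629,-0.2],[0.339,-0.629,-0.23],[0.339,-0.629,-0.239],[0.339,-0.629,-0.24],[0.339,-0.629,-0.24],[0.339,-0.629,-0.24],[0.339,-0.629,-0.24],[0.339,-0.629,-0.24],[0.339,-0.629,-0.15],[0.339,-0.629,-0.06]],"spin":[0,0,-0.08,-0.08,-0.08,-0.08,-0.08,-0.08,-0.08,-0.08,-0.08,-0.08,-0.08,-0.08,-0.08,-0.08,-0.08,-0.08,-0.08,-0.08]}'
python3 - <<'E'
from h import *
f=cam("side");cam("wrist","s_w");t=cam("top","s_t")
cv2.imwrite("pics/s2.png",cv2.resize(f["pixels"][100:380,200:440],None,fx=2.1,fy=2.1))
for d in spotter.tip_of("top","holder0"): print(round(d["conf"],2),d["at"],at(t,d["at"],0)[:2])
for d in spotter.tip_of("side","holder0"): print(round(d["conf"],2),d["at"],at(f,d["at"],0)[:2])
E
```

```text
t: 37.75
eef_pos: [0.5896, -0.2128, 0.1531]
ee_rot: [-1.482, 1.567, 3.077]
force: [1.3, -0.5, 0.3]
width: 0.026
0.94 [244.6, 327.5] [0.404  0.1933]
0.83 [404.5, 235.2] [ 0.5872 -0.2152]
0.68 [440.3, 234.8] [ 0.5789 -0.3031]
0.66 [203.2, 322.9] [0.425  0.2901]
0.75 [356.7, 322.0] [0.4053 0.1789]
0.62 [340.9, 354.7] [0.4288 0.2794]
0.55 [320.3, 197.4] [ 0.5837 -0.234 ]
0.53 [327.0, 177.3] [ 0.5803 -0.3245]
```

View pics/s2.png

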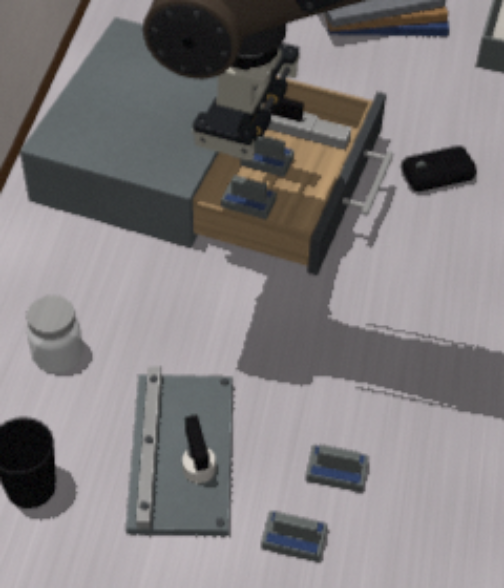

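View pics/s_w.png

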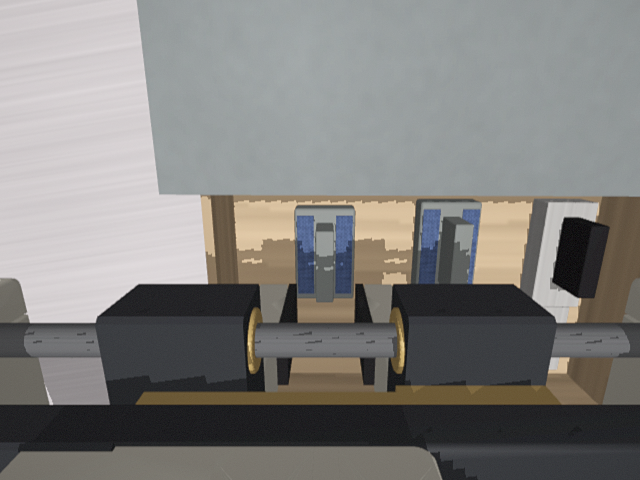

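```bash
python3 -m handwheel '{"gripper":[-0.4,-0.4,0.2,0.2,0.2,0.2,0.2,0.2,0.2,0.2,0.2,0.2,0.2],"travel":[[0,0,0.05],[-0.369,0.808,0.05],[-0.369,0.808,0.05],[-0.369,0.808,0.05],[-0.369,0.808,0.05],[-0.369,0.808,0.05],[-0.369,0.808,0.05],[-0.369,0.808,0.05],[-0.369,0.808,0.05],[-0.369,0.808,0.05],[-0.369,0.808,-0.04],[-0.369,0.808,-0.04],[-0.369,0.808,-0.04]],"spin":[0.18,0.18,0.18,0.18,0.18,0.18,0.18,0.18,0.18,0.18,0.18,0.18,0.18]}'
python3 - <<'E'
from h import *
s=arm.get_state();M=R.from_euler("xyz",s["ee_rot"]).as_matrix();print(s["eef_pos"],s["width"],np.degrees(np.arctan2(M[1,2],M[0,2])))
f=cam("wrist","t_w")
E
```

```text
t: 39.3
eef_pos: [0.4057, 0.1901, 0.1329]
ee_rot: [-0.631, 1.566, -2.213]
force: [1.2, -0.4, -0.0]
width: 0.0525
[0.4057 0.1901 0.1329] 0.052499152151810065 -90.63127141884492
```

View pics/t_w.png

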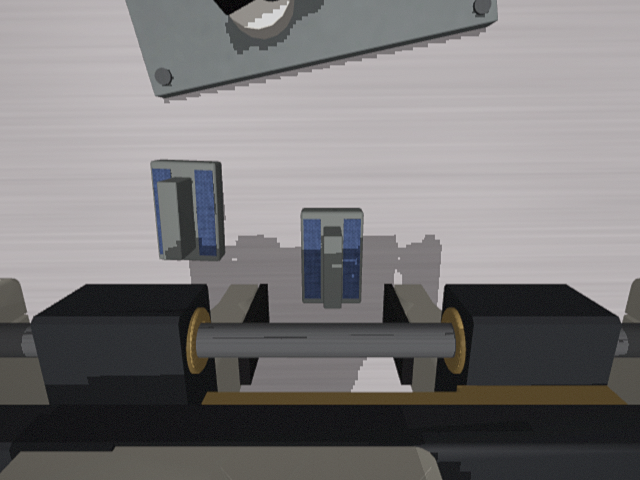

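```bash
python3 -m handwheel '{"gripper":[0.2,0.2,0.2,0.2,-1,-1,-1,-1,-1,-1,-1,-1,-1,-1],"travel":[[-0.01,-0.006,-0.08],[-0.01,-0.006,-0.15],[-0.01,-0.006,-0.184],[-0.01,-0.006,-0.184],[-0.01,-0.006,-0.184],[-0.01,-0.006,-0.184],[-0.01,-0.006,-0.184],[-0.01,-0.006,-0.184],[-0.01,-0.006,-0.184],[-0.01,-0.006,-0.184],[-0.01,-0.006,-0.184],[-0.01,-0.006,-0.1],[-0.01,-0.006,0],[-0.01,-0.006,0.1]],"spin":[0,0,0,0,0,0,0,0,0,0,0,0,0,0]}' 45
python3 - <<'E'
from h import *
s=arm.get_state();M=R.from_euler("xyz",s["ee_rot"]).as_matrix();print(s["eef_pos"],s["width"],np.degrees(np.arctan2(M[1,2],M[0,2])))
E
```

```text
t: 40.75
eef_pos: [0.4007, 0.1876, 0.1849]
ee_rot: [-0.757, 1.569, -2.339]
force: [1.6, 2.1, -1.5]
width: 0.0117
[0.4007 0.1876 0.1849] 0.01172830907682072 -90.64966153672195
```

```bash
python3 -m handwheel '{"gripper":[-1,-1,-1,-1,-1,-1,-1,-1,-1,-1,-1,-1,-1,-1,-1,-1,-1],"travel":[[0.02,-0.09,0],[0.04,-0.18,0],[0.06,-0.27,0],[0.08,-0.36,0],[0.095,-0.45,0],[0.11,-0.54,0],[0.13,-0.63,0],[0.15,-0.72,0],[0.165,-0.81,0],[0.18,-0.9,0],[0.195,-0.955,0],[0.195,-0.955,-0.05],[0.195,-0.955,-0.13],[0.195,-0.955,-0.2],[0.195,-0.955,-0.23],[0.195,-0.955,-0.239],[0.195,-0.955,-0.24]],"spin":[0,0,-0.18,-0.18,-0.18,-0.18,-0.18,-0.18,-0.18,-0.18,-0.18,-0.18,-0.18,-0.18,-0.18,-0.18,-0.18]}'; python3 -m handwheel '{"gripper":[-1,-0.4,-0.4,-0.4,-0.4,-0.4,-0.4],"travel":[[0,0,0],[0,0,0],[0,0,0],[0,0,0],[0,0,0],[0,0,0.1],[0,0,0.19]],"spin":[0,0,0,0,0,0,0]}'
python3 - <<'E'
from h import *
f=cam("side");cam("wrist","u_w");t=cam("top","u_t")
cv2.imwrite("pics/u2.png",cv2.resize(f["pixels"][100:380,200:440],None,fx=2.1,fy=2.1))
for d in spotter.tip_of("top","holder0"): print(round(d["conf"],2),d["at"],at(t,d["at"],0)[:2])
E
```

```text
t: 42.45
eef_pos: [0.5048, -0.2905, 0.0682]
ee_rot: [1.366, 1.559, -0.354]
force: [2.4, 5.9, 30.0]
width: 0.0118
t: 43.15
eef_pos: [0.4982, -0.2892, 0.1589]
ee_rot: [-1.582, 1.568, 2.977]
force: [0.8, -0.4, 0.5]
width: 0.0263
0.93 [203.8, 320.0] [0.4317 0.2883]
0.73 [443.1, 276.6] [ 0.475  -0.2929]
0.54 [219.6, 241.7] [0.6189 0.2396]
```

View pics/u2.png

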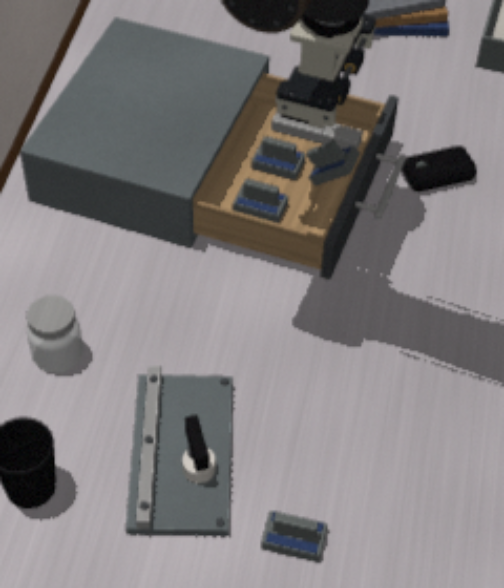

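View pics/u_w.png

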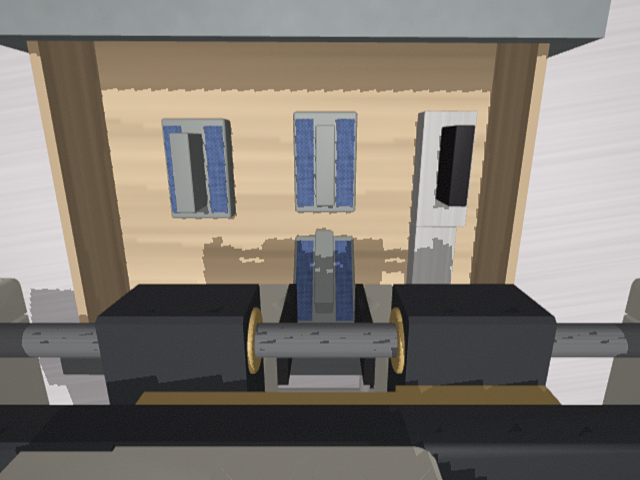

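Run:
```python
from h import *
f=cam("side");t=cam("top")
a=cv2.resize(f["pixels"][135:235,290:405],None,fx=5,fy=5,interpolation=cv2.INTER_CUBIC)
cv2.imwrite("pics/v1.png",a)
cv2.imwrite("pics/v2.png",cv2.resize(t["pixels"][190:330,360:520],None,fx=4,fy=4,interpolation=cv2.INTER_CUBIC))
```

```text
(no output)
```

View pics/v1.png

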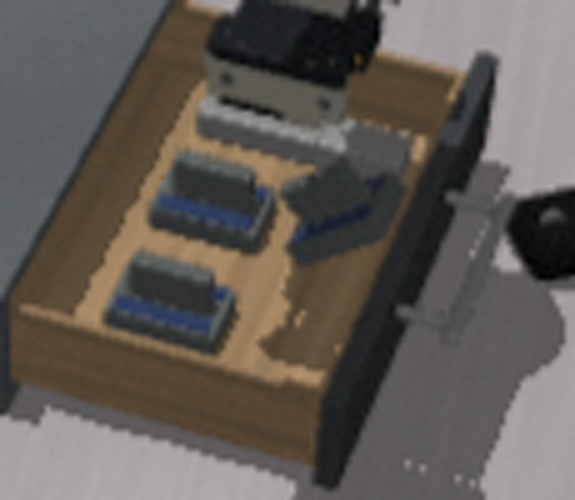

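View pics/v2.png

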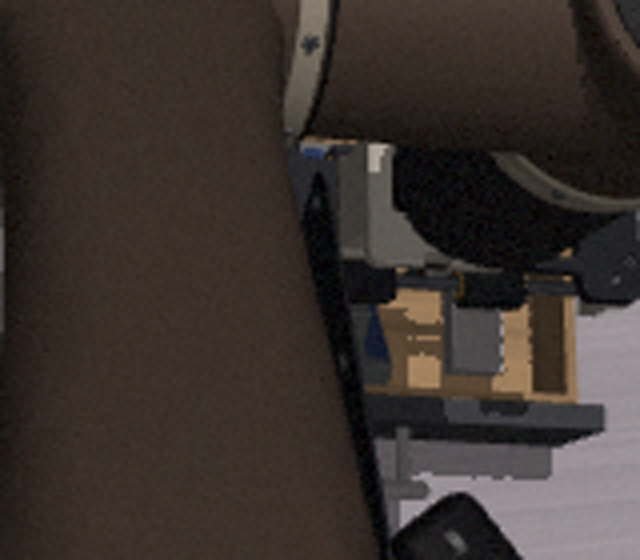

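```bash
python3 -m handwheel '{"gripper":[-0.4,0.2,0.2,0.2],"travel":[[-0.06,0.009,0.06],[-0.12,0.018,0.06],[-0.12,0.018,0.06],[-0.12,0.018,0.06]],"spin":[0,0,0,0]}'
python3 - <<'E'
from h import *
f=cam("wrist","w_w");t=cam("side")
cv2.imwrite("pics/w2.png",cv2.resize(t["pixels"][135:235,290:405],None,fx=5,fy=5,interpolation=cv2.INTER_CUBIC))
print(arm.get_state()["eef_pos"])
E
```

```text
t: 43.85
eef_pos: [0.4381, -0.2803, 0.1878]
ee_rot: [-1.688, 1.569, 2.871]
force: [1.2, -0.3, -0.1]
width: 0.0453
[ 0.4391 -0.2804  0.1877]
```

View pics/w_w.png

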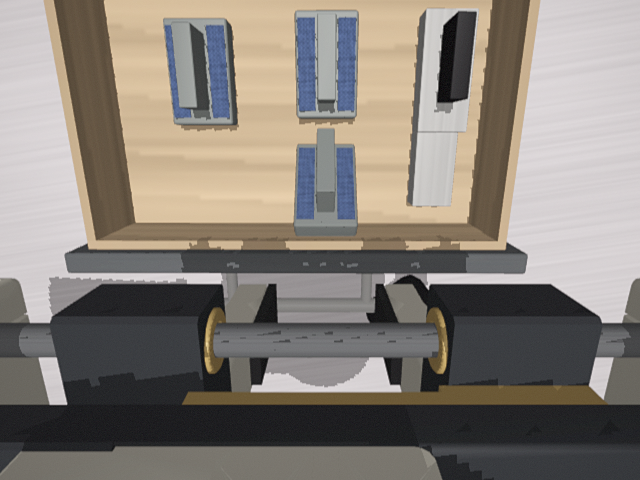

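View pics/w2.png

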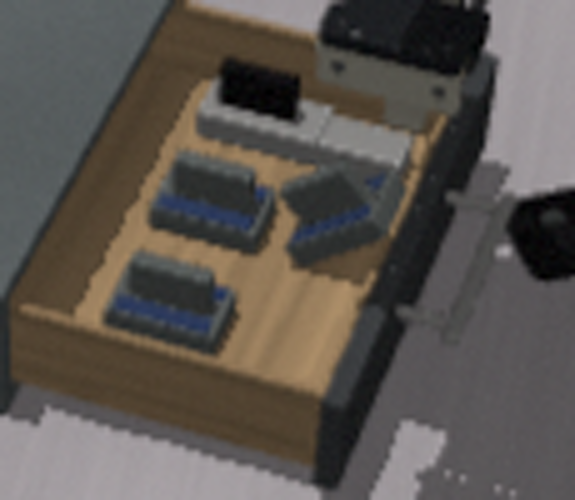

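Run:
```python
from h import *
f=cam("wrist")
o=np.array([.508,-.272]);y=np.radians(-8.75);B=np.array([[np.cos(y),-np.sin(y)],[np.sin(y),np.cos(y)]])
g=lambda p:1e3*B.T@(p[:2]-o)
for n,u,z in [("front wall floor",(200,223),.022),("front wall floor",(420,223),.022),("panel top inner",(200,248),.087),("slot1 front bottom",(326,123),.022),("slot2 front bottom",(207,128),.022),("gauge tip",(431,205),.042),("rib rear top",(325,128),.07),("rib front top",(325,192),.09),("rib top mid",(325,160),.079),("block rear top L",(297,145),.04),("R",(356,145),.04),("block front top",(325,222),.072)]: print(n,g(at(f,u,z)),at(f,u,z)[:2])
print("tcp",g(arm.get_state()["eef_pos"]))
```

```text
front wall floor [-62.4123  85.3362] [ 0.4593 -0.1782]
front wall floor [-62.4217 -98.1961] [ 0.4314 -0.3596]
panel top inner [-64.4119  64.5026] [ 0.4542 -0.1984]
slot1 front bottom [ 17.1073 -19.7883] [ 0.5219 -0.2942]
slot2 front bottom [13.4198 72.842 ] [ 0.5323 -0.202 ]
gauge tip [ -43.5716 -100.5016] [ 0.4496 -0.3647]
rib rear top [ 12.6243 -19.1111] [ 0.5176 -0.2928]
rib front top [-26.4504 -19.1291] [ 0.4789 -0.2869]
rib top mid [ -7.3302 -19.1177] [ 0.4978 -0.2898]
block rear top L [1.0592 1.7109] [ 0.5093 -0.2705]
R [  1.0501 -42.0133] [ 0.5026 -0.3137]
block front top [-50.0512 -19.0767] [ 0.4556 -0.2832]
tcp [-66.6759 -18.779 ]
```

```bash
python3 -m handwheel '{"gripper":[0.2,0.2,0.2,0.2,0.2,-1,-1,-1,-1,-1,-1,-1],"travel":[[0.06,-0.008,0],[0.102,-0.016,-0.05],[0.102,-0.016,-0.13],[0.102,-0.016,-0.2],[0.102,-0.016,-0.219],[0.102,-0.016,-0.219],[0.102,-0.016,-0.219],[0.102,-0.016,-0.219],[0.102,-0.016,-0.219],[0.102,-0.016,-0.219],[0.102,-0.016,-0.219],[0.102,-0.016,-0.219]],"spin":[0,0,0,0,0,0,0,0,0,0,0,0]}' 45
python3 - <<'E'
from h import *
t=cam("side")
cv2.imwrite("pics/x2.png",cv2.resize(t["pixels"][135:235,290:405],None,fx=5,fy=5,interpolation=cv2.INTER_CUBIC))
E
```

```text
t: 45.2
eef_pos: [0.4902, -0.2886, 0.0798]
ee_rot: [1.331, 1.57, -0.392]
force: [-0.3, 0.6, 3.7]
width: 0.0115
```

View pics/x2.png

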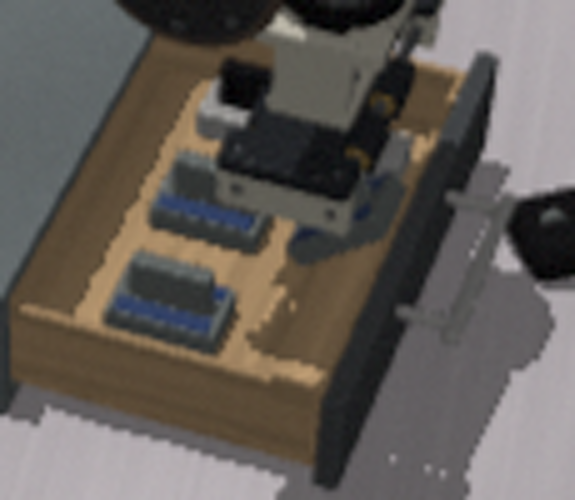

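```bash
python3 -m handwheel '{"gripper":[-1,-1,-1,-1,-1,-1,-1,-1,-1,-1],"travel":[[0.01,0,0.03],[0.015,0,0.1],[0.015,0,0.16],[0.015,0,0.18],[0.02,0.1,0.18],[0.02,0.197,0.18],[0.02,0.197,0.18],[0.02,0.197,0.18],[0.02,0.197,0.18],[0.02,0.197,0.18]],"spin":[0,0,0,-0.1,-0.28,-0.45,-0.62,-0.8,-1,-1]}'; python3 -m handwheel '{"gripper":[-1,-1,-1,-1,-1,-1,-1],"travel":[[0,0,0],[0,0,0],[0,0,0],[0,0,0],[0,0,0],[0,0,0],[0,0,0]],"spin":[-0.18,-0.36,-0.54,-0.72,-0.9,-1,-1]}'
python3 - <<'E'
from h import *
t=cam("side");cam("wrist","y_w")
s=arm.get_state();M=R.from_euler("xyz",s["ee_rot"]).as_matrix();print(s["eef_pos"],s["width"],np.degrees(np.arctan2(M[1,2],M[0,2])))
cv2.imwrite("pics/y2.png",cv2.resize(t["pixels"][135:235,290:405],None,fx=5,fy=5,interpolation=cv2.INTER_CUBIC))
E
```

```text
t: 46.25
eef_pos: [0.4996, -0.1896, 0.1688]
ee_rot: [-0.957, 1.57, 2.814]
force: [0.5, 0.3, -1.2]
width: 0.0118
t: 46.95
eef_pos: [0.4996, -0.19, 0.1687]
ee_rot: [-0.118, 1.57, 2.873]
force: [0.1, -0.4, -1.7]
width: 0.0115
[ 0.4997 -0.19    0.1689] 0.012057090615489086 171.5062932376965
```

View pics/y2.png

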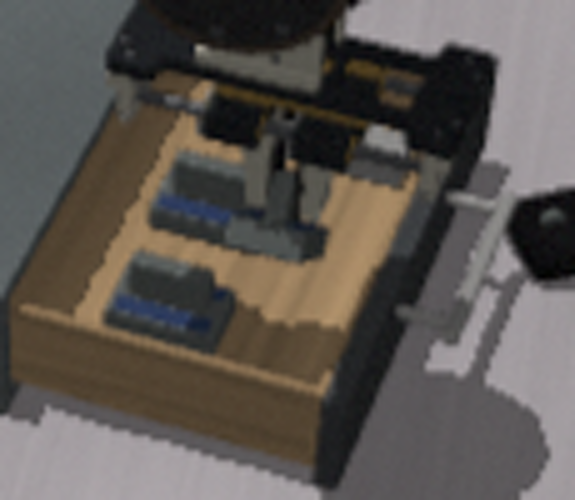

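View pics/y_w.png

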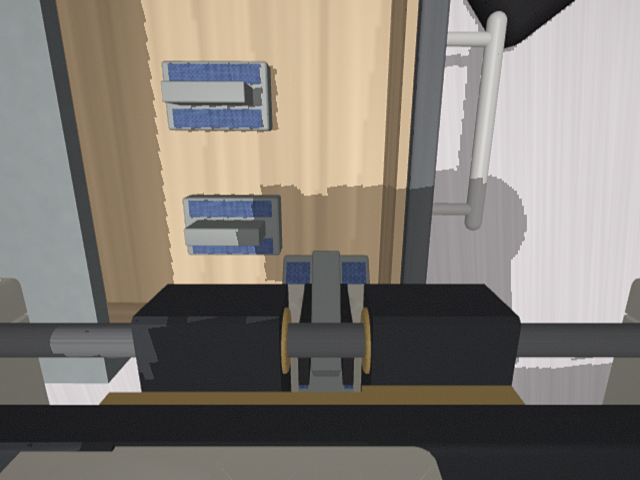

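```bash
python3 -m handwheel '{"gripper":[-1,-1,-1,-1,-1,-1],"travel":[[0,0,-0.06],[0,0,-0.12],[0,0,-0.16],[0,0,-0.174],[0,0,-0.178],[0,0,-0.178]],"spin":[0,0,0,0,0,0]}';  python3 -m handwheel '{"gripper":[-0.5,-0.5,-0.5,-0.5,-0.5],"travel":[[0,0,0],[0,0,0],[0,0,0],[0,0,0],[0,0,0]],"spin":[0,0,0,0,0]}'
python3 - <<'E'
from h import *
t=cam("side")
cv2.imwrite("pics/z2.png",cv2.resize(t["pixels"][135:235,290:405],None,fx=5,fy=5,interpolation=cv2.INTER_CUBIC))
E
```

```text
t: 47.65
eef_pos: [0.5004, -0.19, 0.0807]
ee_rot: [3.072, 1.57, -0.221]
force: [0.2, 0.0, -1.3]
width: 0.0118
t: 48.15
eef_pos: [0.5, -0.1899, 0.0803]
ee_rot: [-2.989, 1.57, -0.0]
force: [-0.4, -0.2, 0.1]
width: 0.0216
```

View pics/z2.png

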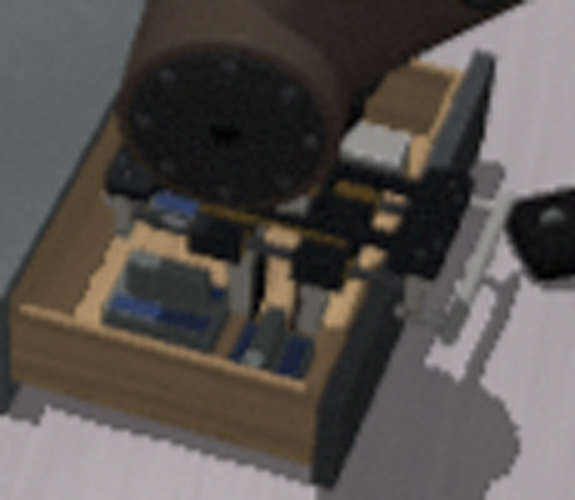

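```bash
python3 -m handwheel '{"gripper":[-0.5,-0.5,-0.5,-0.5,-0.5,-0.5,-0.5,-0.5,-0.5],"travel":[[0,0,0.06],[0,0,0.14],[0,0,0.22],[0,0.1,0.24],[0,0.2,0.24],[0,0.3,0.24],[0,0.3,0.24],[0,0.3,0.24],[0,0.3,0.24]],"spin":[0,0,0,0.18,0.36,0.54,0.72,0.9,1]}';python3 - <<'E'
from h import *
cam("wrist","A_w");t=cam("side");p=cam("top","A_t")
s=arm.get_state();M=R.from_euler("xyz",s["ee_rot"]).as_matrix();print(s["eef_pos"],s["width"],np.degrees(np.arctan2(M[1,2],M[0,2])))
cv2.imwrite("pics/A2.png",cv2.resize(t["pixels"][135:235,290:405],None,fx=5,fy=5,interpolation=cv2.INTER_CUBIC))
for d in spotter.tip_of("side","holder0"): print(round(d["conf"],2),d["at"],at(t,d["at"],0)[:2])
for d in spotter.tip_of("top","holder0"): print(round(d["conf"],2),d["at"],at(p,d["at"],0)[:2])
E
```

```text
t: 49.1
eef_pos: [0.4998, -0.0391, 0.2002]
ee_rot: [2.975, 1.571, 0.473]
force: [0.4, -1.1, 0.5]
width: 0.0215
[ 0.4998 -0.0398  0.2   ] 0.022016443805583562 -143.8540254001913
0.58 [341.2, 356.2] [0.4273 0.2832]
0.5 [322.3, 198.2] [ 0.5771 -0.232 ]
0.44 [345.8, 210.6] [ 0.4981 -0.1969]
0.26 [407.9, 181.7] [ 0.3278 -0.3601]
0.91 [407.8, 242.0] [ 0.5693 -0.2207]
0.63 [441.4, 242.7] [ 0.5588 -0.3025]
0.61 [205.0, 321.7] [0.4274 0.2857]
0.56 [386.2, 267.5] [ 0.5117 -0.1592]
```

View pics/A2.png

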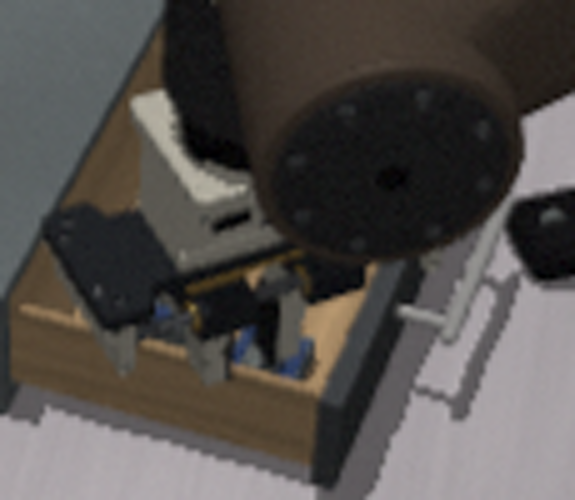

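View pics/A_t.png

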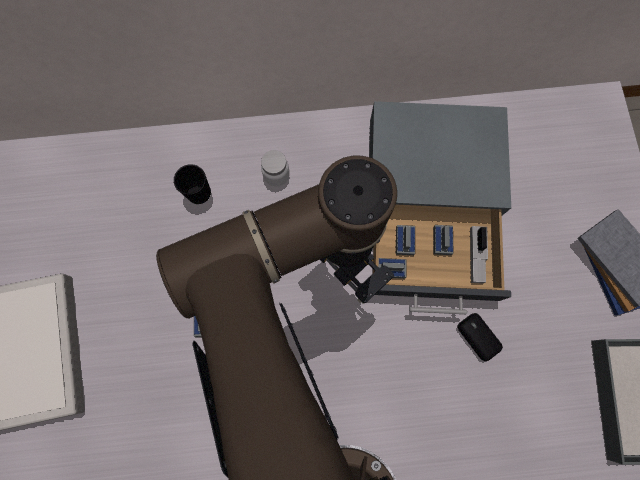

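```bash
python3 -m handwheel '{"gripper":[0.2,0.2,0.2,0.2,0.2,0.2,0.2,0.2,0.2],"travel":[[-0.138,0.65,0],[-0.138,0.65,0],[-0.138,0.65,0],[-0.138,0.65,0],[-0.138,0.65,0],[-0.138,0.65,0],[-0.138,0.65,0],[-0.138,0.65,0],[-0.138,0.65,0]],"spin":[1,1,1,1,1,1,1,1,1]}'; python3 -m handwheel '{"gripper":[0.2,0.2,0.2,0.2],"travel":[[0,0,-0.08],[0,0,-0.134],[0,0,-0.134],[0,0,-0.134]],"spin":[0.117,0.117,0.117,0.117]}';python3 - <<'E'
from h import *
s=arm.get_state();M=R.from_euler("xyz",s["ee_rot"]).as_matrix();print(s["eef_pos"],s["width"],np.degrees(np.arctan2(M[1,2],M[0,2])))
f=cam("wrist","B_w")
E
```

```text
t: 50.25
eef_pos: [0.4305, 0.2855, 0.1997]
ee_rot: [-0.555, 1.57, -2.279]
force: [-0.4, 0.1, 0.2]
width: 0.053
t: 50.65
eef_pos: [0.4314, 0.2842, 0.1336]
ee_rot: [-0.025, 1.57, -1.659]
force: [-0.9, 0.2, 1.0]
width: 0.0522
[0.4314 0.2842 0.1336] 0.05224668345309382 -93.59399190785422
```

View pics/B_w.png

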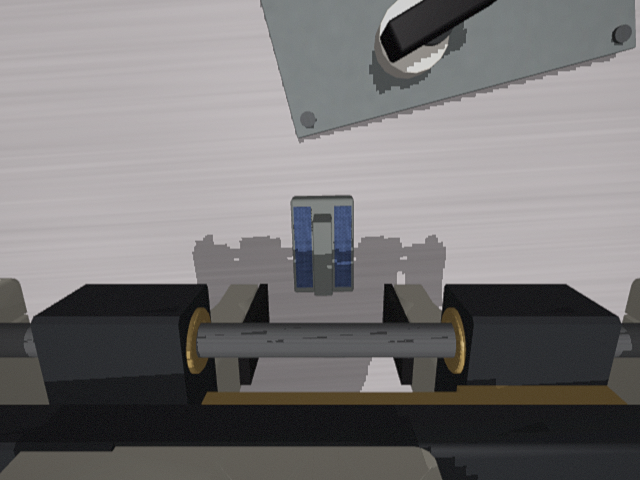

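Run:
```python
from h import *
f=cam("wrist")
for u,z in [((292,197),.018),((353,197),.018),((322,214),.046),((322,290),.046),((293,291),.018),((352,291),.018)]: print(u,at(f,u,z))
cv2.imwrite("pics/B2.png",cv2.resize(f["pixels"][180:310,270:380],None,fx=5,fy=5,interpolation=cv2.INTER_CUBIC))
```

```text
(292, 197) [0.4675 0.3051 0.018 ]
(353, 197) [0.4649 0.2634 0.018 ]
(322, 214) [0.4601 0.2847 0.046 ]
(322, 290) [0.4095 0.288  0.046 ]
(293, 291) [0.3981 0.3104 0.018 ]
(352, 291) [0.3954 0.2671 0.018 ]
```

View pics/B2.png

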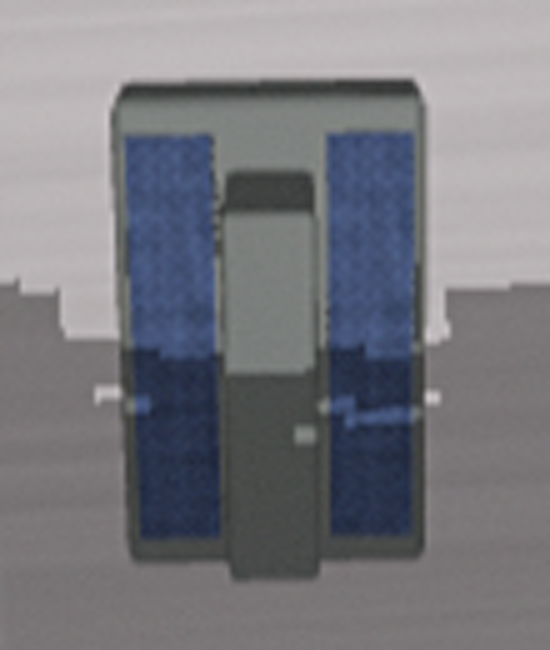

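```bash
python3 -m handwheel '{"gripper":[0.2,0.2,0.2,0.2,-1,-1,-1,-1,-1,-1,-1,-1,-1,-1],"travel":[[0,0.004,-0.08],[0,0.004,-0.15],[0,0.004,-0.184],[0,0.004,-0.184],[0,0.004,-0.184],[0,0.004,-0.184],[0,0.004,-0.184],[0,0.004,-0.184],[0,0.004,-0.184],[0,0.004,-0.184],[0,0.004,-0.184],[0,0.004,-0.1],[0,0.004,0],[0,0.004,0.1]],"spin":[0,0,0,0,0,0,0,0,0,0,0,0,0,0]}' 45
python3 - <<'E'
from h import *
s=arm.get_state();M=R.from_euler("xyz",s["ee_rot"]).as_matrix();print(s["eef_pos"],s["q"],s["width"],np.degrees(np.arctan2(M[1,2],M[0,2])))
E
```

```text
t: 52.15
eef_pos: [0.4303, 0.2864, 0.1841]
ee_rot: [-0.642, 1.569, -2.273]
force: [1.7, 1.5, -1.4]
width: 0.0121
[0.4303 0.2864 0.1841] [ 0.9673  0.1513 -0.4192 -0.0003 -1.0024  0.5426] 0.012055174071220696 -93.49771655346551
```

```bash
python3 -m handwheel '{"gripper":[-1,-1,-1,-1,-1,-1,-1],"travel":[[0.01,-0.09,0],[0.02,-0.18,0],[0.03,-0.28,0],[0.04,-0.37,0],[0.05,-0.46,0],[0.058,-0.56,0],[0.058,-0.56,0]],"spin":[-0.15,-0.3,-0.46,-0.63,-0.8,-0.96,-1]}'; python3 -m handwheel '{"gripper":[-1,-1,-1,-1,-1,-1,-1,-1],"travel":[[0.01,-0.09,0],[0.02,-0.18,0],[0.03,-0.28,0],[0.04,-0.37,0],[0.05,-0.46,0],[0.058,-0.551,0],[0.058,-0.551,0],[0.058,-0.551,0]],"spin":[-0.15,-0.3,-0.46,-0.63,-0.8,-0.96,-1,-1]}'; python3 -m handwheel '{"gripper":[-1,-1,-1,-1],"travel":[[0,0,-0.03],[0,0,-0.06],[0,0,-0.06],[0,0,-0.06]],"spin":[-0.116,-0.116,-0.116,-0.116]}'
python3 - <<'E'
from h import *
t=cam("side");cam("wrist","C_w")
s=arm.get_state();M=R.from_euler("xyz",s["ee_rot"]).as_matrix();print(s["eef_pos"],s["width"],np.degrees(np.arctan2(M[1,2],M[0,2])))
cv2.imwrite("pics/C2.png",cv2.resize(t["pixels"][135:235,290:405],None,fx=5,fy=5,interpolation=cv2.INTER_CUBIC))
E
```

```text
t: 52.85
eef_pos: [0.4588, 0.0023, 0.1825]
ee_rot: [-0.318, 1.569, -2.745]
force: [-0.4, 0.5, -2.5]
width: 0.0116
t: 53.65
eef_pos: [0.488, -0.2696, 0.182]
ee_rot: [-0.284, 1.569, 2.794]
force: [0.5, 1.2, -1.6]
width: 0.0111
t: 54.05
eef_pos: [0.4889, -0.2677, 0.1532]
ee_rot: [0.204, 1.57, -3.087]
force: [0.6, 0.2, -1.6]
width: 0.0118
[ 0.4895 -0.268   0.1539] 0.011788063500178603 171.38309878711217
```

View pics/C2.png

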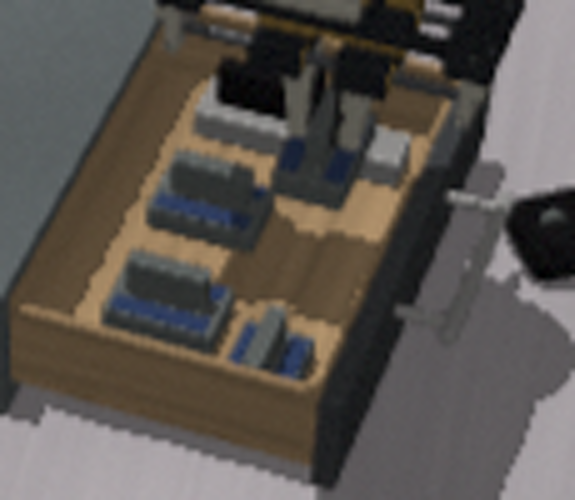

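View pics/C_w.png

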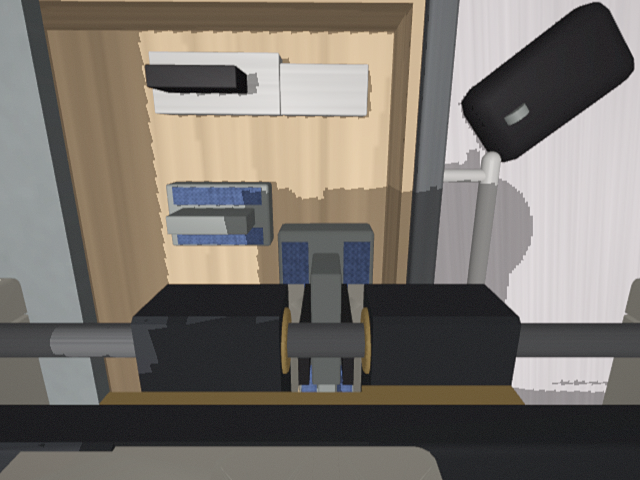

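```bash
python3 -m handwheel '{"gripper":[-1,-1,-1,-1,-1,-1,-1],"travel":[[0,0,-0.06],[0,0,-0.12],[0,0,-0.16],[0,0,-0.172],[0,0,-0.178],[0,0,-0.179],[0,0,-0.179]],"spin":[0,0,0,0,0,0,0]}'
```

```text
t: 54.85
eef_pos: [0.4897, -0.2686, 0.0648]
ee_rot: [3.033, 1.569, -0.26]
force: [1.2, -0.4, -1.3]
width: 0.0118
```

```bash
python3 -m handwheel '{"gripper":[-1,-1,-0.5,-0.5,-0.5,-0.5,-0.5,-0.5,-0.5,-0.5,-0.5],"travel":[[0,0,-0.002],[0,0,-0.003],[0,0,-0.003],[0,0,-0.003],[0,0,-0.003],[0,0,0.06],[0,0,0.14],[0,0,0.22],[0,0,0.26],[0,0,0.26],[0,0,0.26]],"spin":[0,0,0,0,0,0,0,0,0,0,0]}'
python3 - <<'E'
from h import *
t=cam("side","D_s");cam("wrist","D_w");print(arm.get_state()["eef_pos"])
E
```

```text
t: 55.95
eef_pos: [0.4887, -0.2683, 0.1937]
ee_rot: [-2.71, 1.57, 0.28]
force: [-0.5, -0.1, -0.6]
width: 0.0219
[ 0.4881 -0.2682  0.1924]
```

View pics/D_w.png

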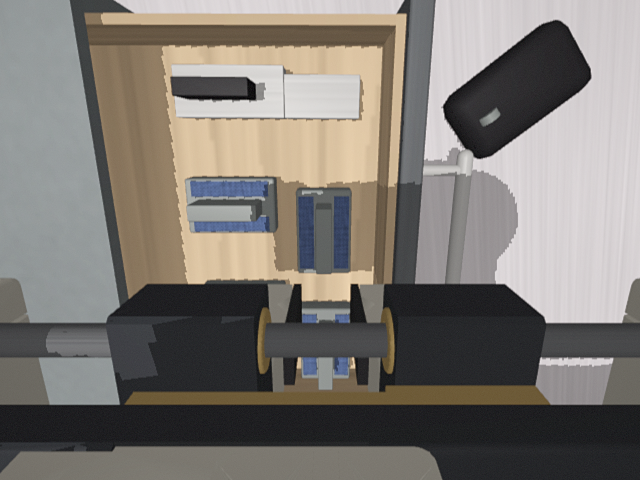

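View pics/D_s.png

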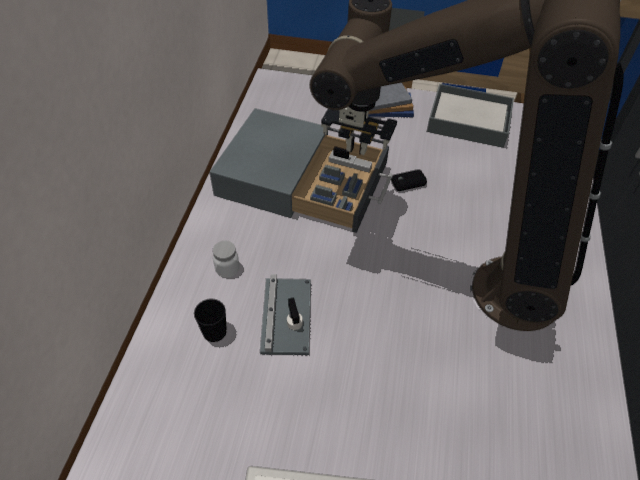

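```bash
python3 -m handwheel '{"gripper":[-1,-1,-1,-1,-1,-1,-1,-1,-1,-1,-1,-1],"travel":[[-0.06,0.08,0],[-0.12,0.16,0],[-0.164,0.227,0],[-0.164,0.227,0],[-0.164,0.227,-0.05],[-0.164,0.227,-0.1],[-0.164,0.227,-0.15],[-0.164,0.227,-0.2],[-0.164,0.227,-0.24],[-0.164,0.227,-0.24],[-0.164,0.227,-0.24],[-0.164,0.227,-0.24]],"spin":[0,0,0,0,0,0,0,0,0,0,0,0]}' 10
python3 - <<'E'
from h import *
t=cam("side");cam("top","E_t");print(arm.get_state()["eef_pos"])
cv2.imwrite("pics/E2.png",cv2.resize(t["pixels"][135:245,280:420],None,fx=5,fy=5,interpolation=cv2.INTER_CUBIC))
E
```

```text
t: 57.25
eef_pos: [0.4075, -0.155, 0.0743]
ee_rot: [3.093, 1.57, -0.201]
force: [-0.0, -1.0, 0.8]
width: 0.0003
[ 0.4076 -0.1549  0.0745]
```

View pics/E2.png

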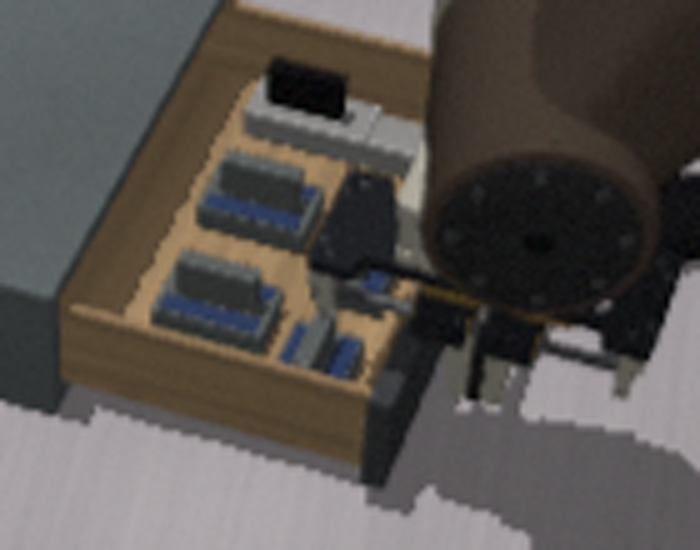

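```bash
python3 -m handwheel '{"gripper":[-1,-1,-1,-1,-1,-1,-1,-1,-1,-1,-1,-1,-1,-1],"travel":[[0.01,-0.0015,0],[0.02,-0.003,0],[0.035,-0.0054,0],[0.055,-0.0085,0],[0.075,-0.0115,0],[0.1,-0.0154,0],[0.125,-0.0192,0],[0.15,-0.0231,0],[0.175,-0.027,0],[0.2,-0.0308,0],[0.225,-0.0347,0],[0.25,-0.0385,0],[0.27,-0.0416,0],[0.28,-0.0431,0]],"spin":[0,0,0,0,0,0,0,0,0,0,0,0,0,0]}'
python3 - <<'E'
from h import *
t=cam("side");f=cam("top","F_t");print(arm.get_state()["eef_pos"],arm.get_state()["force"])
cv2.imwrite("pics/F2.png",cv2.resize(t["pixels"][105:245,200:420],None,fx=3.5,fy=3.5,interpolation=cv2.INTER_CUBIC))
E
```

```text
t: 58.75
eef_pos: [0.5483, -0.1765, 0.0735]
ee_rot: [-3.07, 1.57, -0.08]
force: [-0.1, -0.7, -0.4]
width: 0.0006
[ 0.5478 -0.1764  0.0735] [ 0.1992 -0.4023  0.3401]
```

View pics/F2.png

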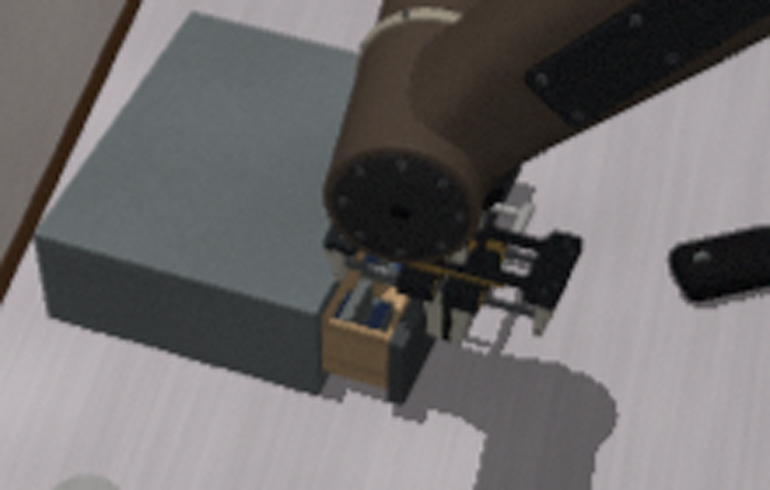

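```bash
python3 -m handwheel '{"gripper":[-1,-1,-1,-1,-1],"travel":[[0.02,-0.003,0],[0.04,-0.0062,0],[0.06,-0.0092,0],[0.07,-0.0108,0],[0.07,-0.0108,0]],"spin":[0,0,0,0,0]}'; python3 -m handwheel '{"gripper":[-1,-1,-1],"travel":[[0.01,-0.0015,0],[0.02,-0.003,0],[0.02,-0.003,0]],"spin":[0,0,0]}'
python3 - <<'E'
from h import *
t=cam("side");print(arm.get_state()["eef_pos"],arm.get_state()["force"])
cv2.imwrite("pics/G2.png",cv2.resize(t["pixels"][105:245,200:420],None,fx=3.5,fy=3.5,interpolation=cv2.INTER_CUBIC))
E
```

```text
t: 59.35
eef_pos: [0.5831, -0.182, 0.0735]
ee_rot: [3.117, 1.57, -0.177]
force: [0.5, -0.0, -0.8]
width: 0.0005
t: 59.65
eef_pos: [0.5927, -0.1835, 0.0736]
ee_rot: [3.051, 1.57, -0.242]
force: [-0.7, 0.4, -0.8]
width: 0.0004
[ 0.5924 -0.1834  0.0736] [ 0.5301 -0.3289 -0.3484]
```

View pics/G2.png

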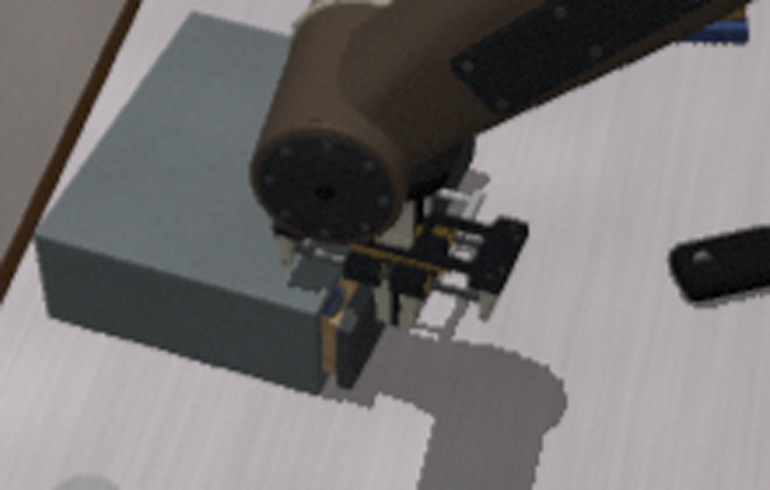

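About 10 mm is left, so I'll continue in small pushes and watch the force.

```bash
python3 -m handwheel '{"gripper":[-1,-1,-1],"travel":[[0.008,-0.0012,0],[0.016,-0.0025,0],[0.016,-0.0025,0]],"spin":[0,0,0]}'; python3 -m handwheel '{"gripper":[-1,-1,-1],"travel":[[0.004,-0.0006,0],[0.008,-0.0012,0],[0.008,-0.0012,0]],"spin":[0,0,0]}'
```

```text
t: 60.0
eef_pos: [0.6007, -0.1847, 0.0737]
ee_rot: [3.043, 1.57, -0.251]
force: [-0.3, 0.6, -0.9]
width: 0.0
t: 60.3
eef_pos: [0.6043, -0.1853, 0.0736]
ee_rot: [3.031, 1.57, -0.262]
force: [0.2, 0.3, -0.3]
width: 0.0004
```

```bash
python3 -m handwheel '{"gripper":[-1,-1,-1],"travel":[[0.004,-0.0006,0],[0.008,-0.0012,0],[0.008,-0.0012,0]],"spin":[0,0,0]}'
python3 - <<'E'
from h import *
t=cam("side");cv2.imwrite("pics/H2.png",cv2.resize(t["pixels"][135:245,240:380],None,fx=5,fy=5,interpolation=cv2.INTER_CUBIC))
E
```

```text
t: 60.6
eef_pos: [0.6083, -0.1859, 0.0736]
ee_rot: [3.079, 1.57, -0.215]
force: [0.9, -0.7, -0.3]
width: 0.0003
```

View pics/H2.png

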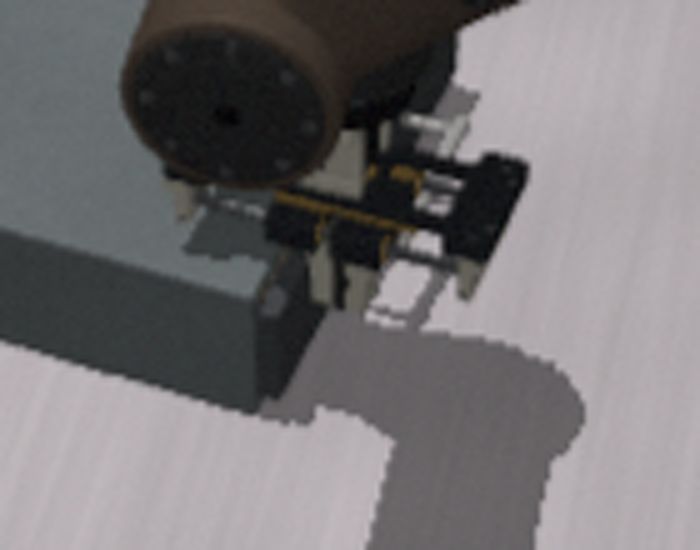

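```bash
python3 -m handwheel '{"gripper":[-1,-1,-1],"travel":[[0.004,-0.0006,0],[0.006,-0.0009,0],[0.006,-0.0009,0]],"spin":[0,0,0]}'; python3 -m handwheel '{"gripper":[-1,-1,-1],"travel":[[0.004,-0.0006,0],[0.006,-0.0009,0],[0.006,-0.0009,0]],"spin":[0,0,0]}'
```

```text
t: 60.95
eef_pos: [0.6087, -0.1859, 0.0734]
ee_rot: [0.004, 1.567, 2.993]
force: [-8.8, 2.5, 6.7]
width: 0.0007
t: 61.25
eef_pos: [0.6089, -0.186, 0.0734]
ee_rot: [0.003, 1.562, 2.992]
force: [-18.2, 7.4, 15.7]
width: 0.0006
```

```bash
python3 -m handwheel '{"gripper":[-1,-1,-1,-1,-1,-1,-1,-1],"travel":[[-0.03,0.0046,0],[-0.08,0.0123,0],[-0.14,0.0216,0],[-0.2,0.03,0.04],[-0.2,0.1,0.14],[-0.2,0.2,0.24],[-0.2,0.3,0.3],[-0.2,0.4,0.3]],"spin":[0,0,0,0,0,0,0,0]}'
python3 - <<'E'
from h import *
s=arm.get_state();print(s["eef_pos"],s["force"])
t=cam("side","I_s");f=cam("top","I_t");print(spotter.tip_of("top","unit_drawer0_handle"))
for d in spotter.tip_of("top","unit_drawer0_handle"): print(d["conf"],at(f,d["at"],.062))
for n,c in(("top",f),("side",t)):
  for k in("mouse","jar","pen_cup"):
    for d in spotter.tip_of(n,k)[:1]: print(n,k,d["conf"],at(c,d["at"],0)[:2])
cv2.imwrite("pics/I2.png",cv2.resize(f["pixels"][90:340,360:520],None,fx=2.4,fy=2.4,interpolation=cv2.INTER_CUBIC))
E
```

```text
t: 62.05
eef_pos: [0.5151, -0.0191, 0.2177]
ee_rot: [-2.806, 1.565, 0.183]
force: [0.5, 0.3, -0.8]
width: 0.0004
[ 0.5151 -0.0191  0.2177] [ 0.4708  0.2563 -0.7817]
[{'at': [435.0, 229.1], 'conf': 0.66}]
0.66 [ 0.5794 -0.2758  0.062 ]
top mouse 0.98 [ 0.3173 -0.3391]
top jar 0.75 [0.7843 0.0895]
top pen_cup 0.56 [0.7579 0.2863]
side mouse 0.88 [ 0.3289 -0.3549]
side jar 0.7 [0.7933 0.0907]
side pen_cup 0.82 [0.7577 0.2787]
```

View pics/I_s.png

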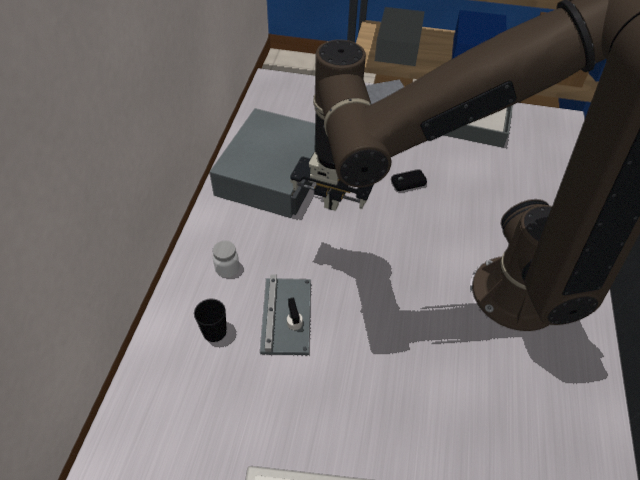

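View pics/I_t.png

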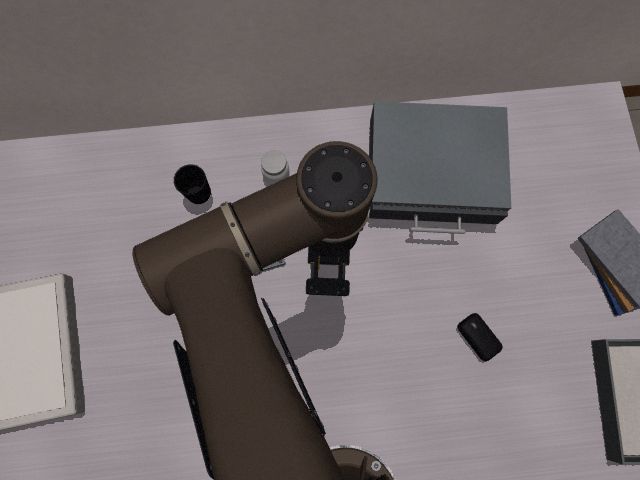

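```bash
python3 -m handwheel '{"gripper":[-1,-1,-1,-1,-1,-1,-1,-1],"travel":[[-0.05,-0.1,0.1],[-0.1,-0.2,0.1],[-0.15,-0.3,0.1],[-0.15,-0.36,0.1],[-0.15,-0.36,0.1],[-0.15,-0.36,0.1],[-0.15,-0.36,0.1],[-0.15,-0.36,0.1]],"spin":[0,0,0,0,0,0,0,0]}'
python3 - <<'E'
from h import *
f=cam("top");g=cam("side")
cv2.imwrite("pics/J1.png",cv2.resize(f["pixels"][200:300,170:300],None,fx=6,fy=6,interpolation=cv2.INTER_CUBIC))
cv2.imwrite("pics/J2.png",cv2.resize(g["pixels"][105:225,205:325],None,fx=5,fy=5,interpolation=cv2.INTER_CUBIC))
E
```

```text
t: 63.35
eef_pos: [0.4391, -0.1996, 0.2637]
ee_rot: [-0.073, 1.57, 2.917]
force: [-0.4, 1.8, -0.2]
width: 0.0003
```

View pics/J1.png

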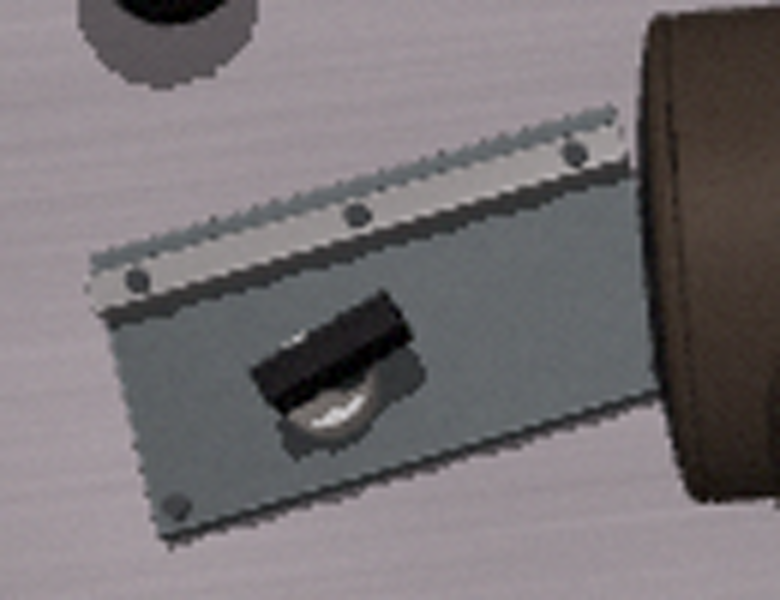

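View pics/J2.png

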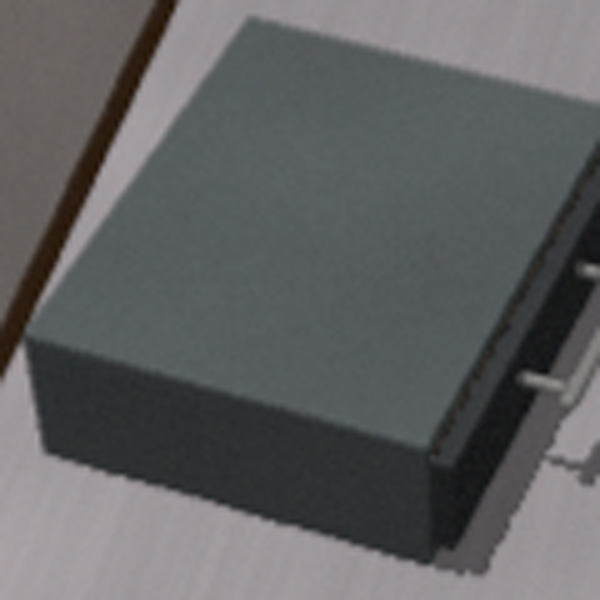

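```bash
python3 -c "
from station import arm
print(arm.get_state()['force']);print(arm.job_done())"
```

```text
[-0.5590758  -0.17199205 -0.07231524]
the job is handed in; nothing more can be done
None
```

The job is handed in, at about 63 s of the 210 s. The roller is set and shown with the gauge. The gauge and all four sample holders are in the drawer, and the drawer is shut.

- **Roller:** I turned the bolt anticlockwise by about 84°, from about −70° to about +14°. I measured the gap at about 33 mm in the wrist picture. A last top picture still shows the bar at about 14° to the fence.
- **Gauge:** The tongue slid through along the fence with no jamming, and the shoulder stopped at the roller, with the side force rising from about 5 to 9 N. The gauge shoulder was then about 0 mm along the guide's y.
- **Drawer:** It stopped hard at 18 N and looks flush in the last pictures. The handle moved about 180 mm, which matches the opening at the start.
- **Bystanders:** The mouse, cup and jar read within about 20 mm of where they started, and the two cameras differ by about that much. The drawer handle came close to the mouse.

What did not go to plan:
- One holder on the bench was knocked aside, so I measured it again before picking it up.
- Another holder tipped in the grip, probably when the grip slackened. It ended up leaning on the drawer front, with a contact force of about 30 N, and pushed the drawer open by about 10 mm. I picked it up again and laid it flat, crosswise at the drawer front. I laid the last holder the same way.
- When I let go of the gauge, a finger touched the drawer's side wall with about 6 N.

The pictures before I closed the drawer showed all five things lying flat. I could not see inside after it was shut.

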